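# Close the paper clamp under the brush rack

## Task

Close the paper clamp on the writing board: lift the slotted steel bar by its wooden handle, swing it round the loose bolt and let its slot drop over the stud, so that the bar lies fully flat on the board. Then let go; do not bump the brush rack above it or shift the other things on the stall.

Things in the scene. Friction and masses are not known exactly. Their poses are not given: they have to be found in the camera images.
- board: Fixed wooden writing board, 290 x 340 mm, 18 mm thick, with white ruled sheets. Origin at table level midway between the loose-fit bolt and the stud's seat; z up, y from stud towards bolt (roughly towards the robot), x square to that line (roughly to the robot's left), the rack's side. It reaches x -240 to +50 mm, y -170 to +170 mm.
- bolt (a point): Foot of the fixed steel bolt on the board's top face (board x 0, y +110 mm); axes as the board's. Shank 8 mm thick; its head, 20 mm wide and 7 mm thick, has its underside 36 mm above the board's top: the bar can be lifted, swung and tipped on it but not taken off.
- stud_seat (a point): Middle of the stud's adjusting slot on the board's top face (board x 0, y -110 mm); axes as the board's. The stud is a headless steel pin, 8 mm thick with a chamfered tip, 16 mm above the board. It is clamped up to 6 mm to either side of this point along board x: differs each time, not measured, to be seen or felt.
- bar: Loose steel clamp bar, 26 mm wide, 5 mm thick, 256 mm long, about 0.24 kg. Origin at the centre of its 11 mm round hole, underside; the hole is over the bolt. The bar runs along its own -y, z up. Closed, its yaw is the board's (within 2 degrees); at the start it lies flat on the board, swung 28 to 49 degrees away from the rack (clockwise from above, yaw less than the board's).
- bar_slot (a point): Centre of the bar's closed slot, on the underside, 220 mm from the hole; the slot is 11 mm wide across the bar and 27 mm long along it.
- bar_grip (a point): Centre of the top of the bar's upright round wooden handle: 16 mm thick, 45 mm tall above the bar's top face, 135 mm from the hole, 85 mm from the slot's centre, near the balance point. When the bar is closed it stands below and just beside the rack's lower rail, so the gripper must lean about 25 to 45 degrees away from the rack (towards board -x) there.
- rack: Fixed wooden brush rack; same origin and axes as the board. A round lower rail 20 mm thick runs along y with its axis at x +21 mm, 145 mm above the table; a top rail 16 mm thick at the same x, 235 mm up; 18 mm posts, 268 mm high, at y -195 and +195 mm; brushes hang at x +40 mm, more than 135 mm to either side of the middle.
- inkstone: Bystander: loose black inkstone, 85 x 60 x 18 mm, lying on the board's corner on the bolt's side, far from the rack; origin under its centre.
- paperweight: Bystander: loose dark wooden paperweight, 20 x 90 x 14 mm with a small brass knob (24 mm high in all), lying on the board's other corner far from the rack; origin under its centre.
- brush_pot: Bystander: loose empty wooden pot, 80 mm wide, 120 mm high, on the table to one side; origin under its centre.
- paste_jar: Bystander: loose closed jar, 64 mm wide, 60 mm high, on the table to one side; origin under its centre.

How it is judged:
At the end, for the whole second after the job is handed in: The bar lies still and flat on the board: slot centre and hole centre each less than 3 mm above the board's top, tilt under 0.05 rad, and the slot's centre within 8.5 mm of the stud seat along board x (possible only with the stud in the slot) (z of each of bar_slot, bar in the frame of stud_seat below 0.003 m and x of bar_slot in the frame of stud_seat between -0.0085 and 0.0085 m and angle between bar's own z axis and vertical below 0.05 rad and linear speed of bar below 0.02 m/s); the robot touches nothing.
It fails at once if the robot bumps the brush rack (over 5 N) (contact force between any of the arm, the fingers and rack above 5 N).
It fails at once if a bystander (inkstone, paperweight, pot, jar) is shifted by more than 20 mm (distance of any of inkstone, paperweight, brush_pot, paste_jar from where it was at the start of the episode above 0.02 m).
It also fails if it takes over 42 s, if anything falls off the work surface, if the arm or the gripper's body presses on something with over 40 N, if the wrist force passes 120 N, or if a joint passes its speed limit or range.

## Robot

A 7-joint arm with a two-finger parallel gripper is mounted at the origin on the work surface. World frame = base frame: x ahead of the robot, y to its left, z up, the work surface at z = 0. Lengths are in m, angles in rad, forces in N, time in s.
With the tool pointing down it reaches from about 0.4 to 0.85 m from the base axis. Payload 4.5 kg.
Tool frame: the origin (TCP) lies on the centre line of the jaws, within the pads' length; the fingertips stand 8 mm ahead of it and the grasp point (between the pads) lies 11 mm behind it; z points along the fingers, x is the direction in which the jaws open and shut, and the axes are right-handed (so a half turn about z gives the same grasp; the last joint's range is limited). The gripper opens to 88 mm and grips with 3 to 60 N. Pads are 18 mm wide; open, the fingers measure 123 mm over their backs; the gripper's body (75 mm by 187 mm) begins 45 mm behind the grasp point.
Start: joints at [1.297, 0.689, -0.195, 1.565, 0.157, 0.902, -0.215], TCP at [0.189, -0.596, 0.247] pointing down, gripper open.
Joint ranges: [-3.01, 3.01], [-0.46, 2.08], [-1.47, 1.51], [0.13, 2.56], [-1, 4.14], [0.04, 2.09], [-2.66, 2.66]. Speed limits (rad/s): [2.57, 2.57, 3.14, 3.14, 3.14, 3.14, 3.14].

## Interface

Orientations are given as a unit quaternion [x, y, z, w].
In Python, from plant import get_state, snapshot, finish_job, boxes_of, pinpoint gives the robot as it stands.
- The arm moves only by the shell command python3 -m creep 'ROWS' [FORCE]. ROWS is JSON, a list of rows, each an object with "hand": the finger opening in m, from 0 to 0.0881; "slide": the shift along the tool's x, y, z in m, a list of three; "turn": the turn about the tool's z in degrees. A call has 1 to 5 rows; each row shifts and turns the commanded pose from where the row before left it, along the tool's axes as they then stand; what a row does not reach is not made up. A row lasts 1/8 s, in which the tool goes at most 62.5 mm and 10.7 degrees, less where a joint would pass 70% of its speed; a pose out of reach is approached as far as the arm can. A call is refused whole if a number of a shift passes 0.0625 or a number of a turn 10.7, either way. A call with a gripper value outside its range is refused whole. The fingers move at their own pace and stop on an object; FORCE is the grip in N (left out, the last holds). Time passes only in rows, so rows that do not move let the fingers close. It gives the time, the measured TCP pose, the force and the opening at its end, in the units of the state.
- get_state(): the state, without advancing time (a new reading comes with each control period).
- snapshot(name): name is "side" or "top"; returns a dict with "frame" (384x512x3 uint8, red, green, blue), "depth" (384x512 float32, m along the optical axis (not along the pixel's ray), 0 where there is no reading), "mtx" (3x3 intrinsics, pixels), "camera_from_world" (4x4, takes a point from world to camera coordinates). Camera axes: x right, y down, z forward; pixel columns grow to the right and rows downward; lengths in m; the calibration is good to about 2 mm. A picture is of the moment at which its call begins.
- finish_job(): hands the job in, once; it reports no verdict.
Trained networks look in a picture, given as the dict that the camera call returned (one of the last four; its "shot" number tells which), for a name from the list of things; names that differ only in an ending like _2 or _b are one class to them, and where a whole thing is asked for, a point or a joint stands for the part that bears it (a point fixed in the world has none). Each returns a list of dicts, best first, with "conf" (0 to 1); they miss things now and then, are a little off and sometimes report something else, mostly with a low value. They report only what shows in the picture. A call takes as long as a camera call.
- boxes_of(target, picture): "uv" ([column, row] in pixels, amid what is visible of it).
- pinpoint(target, picture): "uv" ([column, row] in pixels: a listed point, or the origin of a listed thing).
The state is a dict: "clock": time; "q": joint angles; "qd": joint speeds; "joint_torque": joint torques, N m; "tool_pos": TCP position; "eef_rot": TCP orientation; "contact_force": force on the tool from outside, world axes, zero at the start; "moment": the same for the moment, N m; "opening": opening from 0.0 (shut) to 1.0 (fully open).
Only numpy, scipy, OpenCV 4.12 (cv2) and the standard library are available. Lean on these libraries where they do the work, as an engineer would, in place of code of your own. Each camera call takes 0.05 s, during which the arm holds its last target.

## Working session

There is one attempt and no reset: what is moved stays moved. The work goes in short steps, Python scripts to look and compute and a shell command to move; the robot and the scene stay as the last step left them, time stands still between calls to the robot, and variables do not carry over. Pictures are saved under pics/ and viewed, and the job is handed in when it is done.

```bash
ls; mkdir -p pics; cat > h.py <<'E'
import numpy as np, cv2
from plant import *
def save(s,n): cv2.imwrite('pics/'+n+'.png', s['frame'][:,:,::-1])
def ray(s,uv):
    T=np.linalg.inv(s['camera_from_world']); d=np.linalg.inv(s['mtx'])@np.array([uv[0],uv[1],1.])
    return T[:3,3], T[:3,:3]@d
def onz(s,uv,z):
    o,d=ray(s,uv); return o+d*(z-o[2])/d[2]
def dep(s,uv):
    u,v=int(round(uv[0])),int(round(uv[1])); p=s['depth'][max(v-1,0):v+2,max(u-1,0):u+2]; p=p[p>0]
    o,d=ray(s,uv); return o+d*np.median(p) if len(p) else None
def proj(s,P):
    c=s['camera_from_world']@np.append(P,1); p=s['mtx']@c[:3]; return p[:2]/p[2]
E
python3 - <<'E'
from h import *
st=get_state(); print({k:np.round(v,3) for k,v in st.items()})
for n in('side','top'):
    s=snapshot(n); save(s,n+'0'); T=np.linalg.inv(s['camera_from_world']); print(n,T[:3,3].round(3),T[:3,2].round(2))
    for t in ['board','bolt','stud_seat','bar','bar_slot','bar_grip','rack','inkstone','paperweight','brush_pot','paste_jar']:
        r=pinpoint(t,s)
        for x in r[:2]: 
            d=dep(s,x['uv']); print(n,t,np.round(x['uv'],1),round(x['conf'],2), None if d is None else d.round(4))
E
```

```text
pics
{'clock': np.float64(0.0), 'q': array([ 1.297,  0.69 , -0.195,  1.566,  0.157,  0.902, -0.215]), 'qd': array([ 0.002,  0.   ,  0.001, -0.001,  0.001,  0.001, -0.001]), 'joint_torque': array([-0.0000e+00, -5.2757e+01, -1.2670e+00, -1.5343e+01, -5.3000e-02,
        6.0000e-03,  0.0000e+00]), 'tool_pos': array([ 0.189, -0.595,  0.246]), 'eef_rot': array([ 0.807, -0.59 , -0.001, -0.   ]), 'contact_force': array([ 0.393, -0.093,  0.452]), 'moment': array([0.005, 0.032, 0.008]), 'opening': np.float64(1.003)}
side [ 0.503 -0.676  0.912] [ 0.06  0.64 -0.77]
side board [253.  185.9] 0.84 [0.5837 0.0824 0.017 ]
side bolt [223.3 185.5] 0.6 [0.4893 0.0854 0.0234]
side bar [221. 185.] 0.69 [0.4821 0.0894 0.0218]
side bar_slot [223.4 185.4] 0.59 [0.4896 0.088  0.0208]
side bar_grip [264.1 187. ] 0.66 [0.6125 0.0356 0.0642]
side inkstone [229.1 233.6] 0.61 [ 0.4996 -0.1044  0.0355]
side inkstone [288.6 204.6] 0.16 [ 0.6851 -0.0049  0.0227]
side paperweight [313.4 228.9] 0.5 [ 0.7439 -0.0979  0.0223]
side brush_pot [187.8 117.6] 0.71 [0.3682 0.4332 0.0201]
side paste_jar [233.6 333.6] 0.59 [ 0.4977 -0.39    0.0591]
top [0.468 0.047 1.304] [ 0.08  0.   -1.  ]
top board [231.1 179.2] 0.59 [0.591  0.1206 0.0185]
top bolt [236.8 210.2] 0.63 [0.4858 0.0987 0.0595]
top stud_seat [228.6 148.4] 0.72 [0.6967 0.1303 0.0175]
top bar [238.7 212.5] 0.86 [0.4786 0.0937 0.0249]
top bar_slot [262.7 155.7] 0.61 [0.6718 0.0139 0.0201]
top bar_grip [255.7 173.4] 0.73 [0.6089 0.0375 0.0393]
top bar_grip [377.7 206.2] 0.27 [ 0.5013 -0.361   0.0581]
top rack [232.8 183.1] 0.59 [0.5778 0.1147 0.0182]
top rack [256.9 172.7] 0.24 [0.613  0.0334 0.0243]
top inkstone [288.  204.8] 0.95 [ 0.5049 -0.0703  0.0367]
top paperweight [256.7 175.6] 0.62 [0.6035 0.034  0.0212]
top paperweight [292.5 136. ] 0.53 [ 0.7355 -0.0854  0.0426]
top brush_pot [127.5 242.5] 0.72 [0.3835 0.4333 0.1144]
top paste_jar [378.6 206.2] 0.89 [ 0.5013 -0.3639  0.0581]
```

```bash
python3 - <<'E'
from h import *
for n,c in(('side',(160,100,360,250)),('top',(180,110,320,235))):
    f=cv2.imread(f'pics/{n}0.png')[c[1]:c[3],c[0]:c[2]]
    k=4 if n=='side' else 5
    f=cv2.resize(f,None,fx=k,fy=k,interpolation=cv2.INTER_CUBIC)[:600,:800]
    cv2.imwrite(f'pics/{n}0z.png',f)
E
```

```text
(no output)
```

View pics/side0.png

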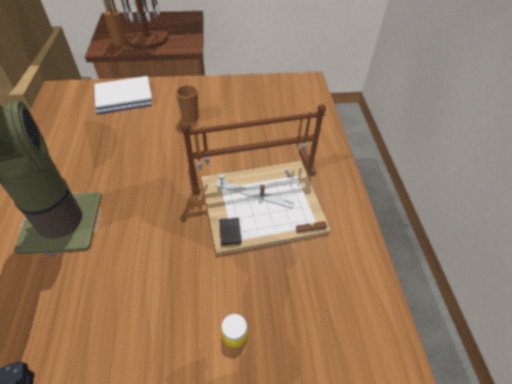

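View pics/side0z.png

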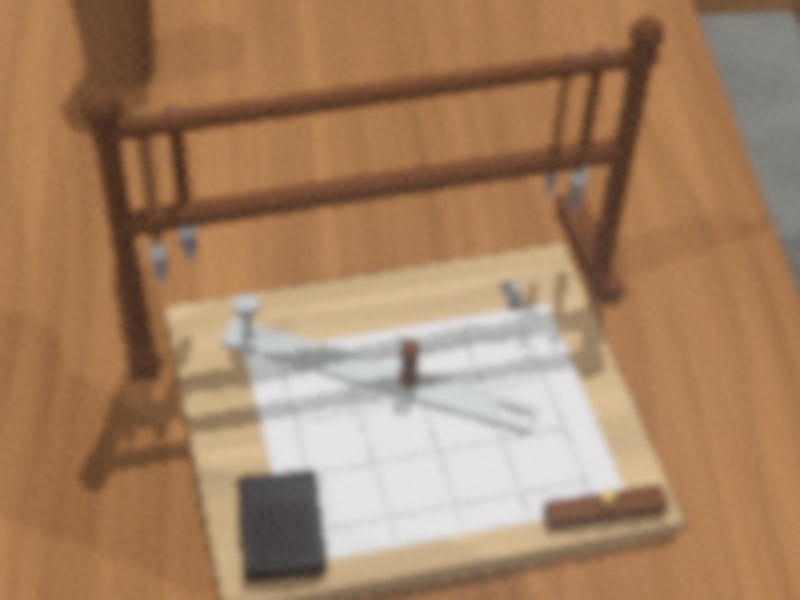

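View pics/top0z.png

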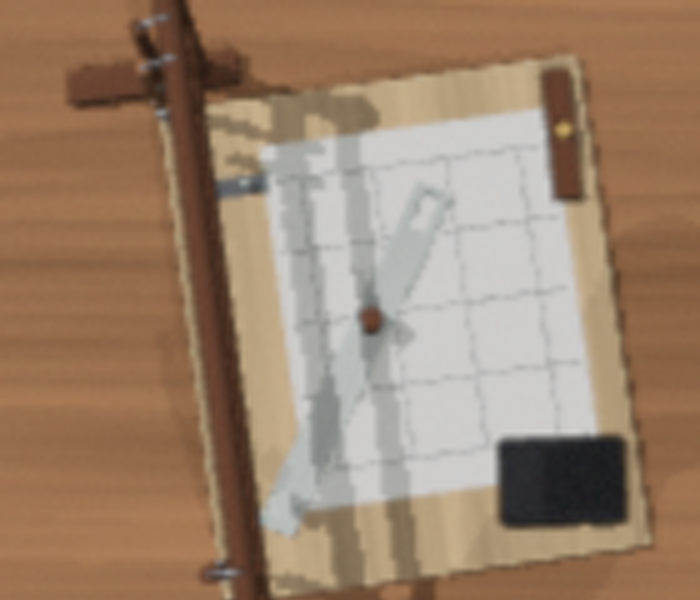

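The side view shows the bolt head at about (221,176), the handle top at (262,186) and the stud at (288,173). The top view shows the bar slot at (266,151), with the rail partly covering the stud. I'll fit the board frame from corner pixels in both views.

```bash
cat >> h.py <<'E'
def z2(n,p): return (np.array(p)+.5)/(4 if n=='side' else 5)-.5+np.array((160,100) if n=='side' else (180,110))
E
python3 - <<'E'
from h import *
from scipy.optimize import least_squares
S={n:snapshot(n) for n in('side','top')}
obs=[('side',(165,310),(.05,.17,.018)),('side',(560,246),(.05,-.17,.018)),('side',(683,522),(-.24,-.17,.018)),
('top',(578,55),(-.24,-.17,.018)),('top',(651,545),(-.24,.17,.018)),
('side',(245,303),(0,.11,.061)),('side',(108,228),(.021,.195,.145)),('side',(630,152),(.021,-.195,.145))]
def W(p,b):
    c,s=np.cos(p[2]),np.sin(p[2]); return np.array([p[0]+c*b[0]-s*b[1],p[1]+s*b[0]+c*b[1],b[2]])
f=lambda p:np.concatenate([proj(S[n],W(p,b))-z2(n,u) for n,u,b in obs])
r=least_squares(f,[.59,.1,1.7],loss='soft_l1'); p=r.x; print('board',p.round(4),np.degrees(p[2])); print(r.fun.reshape(-1,2).round(2) if False else f(p).reshape(-1,2).round(2))
np.save('board.npy',p)
bolt=W(p,(0,.11,.018)); print('bolt',bolt.round(4),'seat',W(p,(0,-.11,.018)).round(4))
def inb(w): c,s=np.cos(p[2]),np.sin(p[2]); d=w[:2]-p[:2]; return np.array([c*d[0]+s*d[1],-s*d[0]+c*d[1]]).round(4)
# stud: side tip
for u in [(510,285),(518,303)]:
    for z in (.018,.034): print('stud side',u,z,inb(onz(S['side'],z2('side',u),z)))
for u in [(218,188),(240,186),(265,183)]: print('top strip',inb(onz(S['top'],z2('top',u),.018)))
gt=onz(S['top'],z2('top',(371,319)),.068); gs=onz(S['side'],z2('side',(409,345)),.068)
print('grip',gt.round(4),gs.round(4), inb(gt),inb(gs))
sl=onz(S['top'],z2('top',(428,207)),.023); print('slot',sl.round(4),inb(sl))
for w in(gt,gs,sl):
    d=w[:2]-bolt[:2]; print(np.linalg.norm(d).round(4), np.degrees(np.arctan2(d[0],-d[1])).round(2))
for n in S:
  for t in('bolt','bar_grip','bar_slot','stud_seat'):
    z={'bolt':.018,'bar_grip':.068,'bar_slot':.018,'stud_seat':.018}[t]
    for x in pinpoint(t,S[n])[:2]: print(n,t,round(x['conf'],2),inb(onz(S[n],x['uv'],z)))
E
```

```text
board [0.5918 0.1098 1.7159] 98.31132793999386
[[-0.48 -0.82]
 [ 0.37 -0.83]
 [ 0.38 -0.02]
 [ 1.66 -0.09]
 [ 2.12  0.38]
 [-0.26  0.29]
 [ 2.64 -0.74]
 [-1.8  -0.81]]
bolt [0.483  0.0939 0.018 ] seat [0.7007 0.1257 0.018 ]
stud side (510, 285) 0.018 [ 0.0124 -0.1131]
stud side (510, 285) 0.034 [-0.0015 -0.1075]
stud side (518, 303) 0.018 [-0.0082 -0.1138]
stud side (518, 303) 0.034 [-0.0218 -0.1081]
top strip [ 0.0228 -0.1133]
top strip [ 0.0077 -0.1126]
top strip [-0.0095 -0.1122]
grip [0.6057 0.0439 0.068 ] [0.6058 0.0373 0.068 ] [-0.0672 -0.0042] [-0.0737 -0.0033]
slot [0.6875 0.0055 0.023 ] [-0.1171 -0.0795]
0.1325 67.83
0.1352 65.26
0.2228 66.61
side bolt 0.9 [-0.0085  0.095 ]
side bar_grip 0.65 [-0.0687  0.0053]
side bar_slot 0.94 [-0.1173 -0.07  ]
side stud_seat 0.71 [ 0.012  -0.1126]
top bolt 0.63 [0.0017 0.1101]
top bar_grip 0.88 [-0.0787 -0.0012]
top bar_slot 0.58 [-0.1045 -0.0703]
top bar_slot 0.32 [ 0.0084 -0.0087]
top stud_seat 0.72 [ 0.0067 -0.1044]
```

```bash
python3 - <<'E'
from h import *
p=np.load('board.npy')
c,s_=np.cos(p[2]),np.sin(p[2]); R=np.array([[c,s_],[-s_,c]])
for n in('side','top'):
    s=snapshot(n); v,u=np.mgrid[0:384,0:512]; d=s['depth']; T=np.linalg.inv(s['camera_from_world'])
    P=np.stack([(u-s['mtx'][0,2])/s['mtx'][0,0]*d,(v-s['mtx'][1,2])/s['mtx'][1,1]*d,d],-1)@T[:3,:3].T+T[:3,3]
    B=np.concatenate([(P[...,:2]-p[:2])@R.T,P[...,2:]],-1)
    np.save(n+'B.npy',B)
    ok=(d>0)
    m=ok&(B[...,0]<-.02)&(B[...,0]>-.2)&(abs(B[...,1])<.15)
    print(n,'board z med',np.median(B[m][:,2]), np.percentile(B[m][:,2],[10,90]))
    for lo,hi,nm in((.215,.25,'top rail'),(.12,.16,'low rail')):
        for y0 in(-.12,-.06,0,.06,.12):
            m=ok&(abs(B[...,0]-.021)<.05)&(abs(B[...,1]-y0)<.03)&(B[...,2]>lo)&(B[...,2]<hi)
            print(n,nm,y0,m.sum(),np.median(B[m],0).round(4) if m.sum() else '')
    for nm,b,z in(('ink',(-.19,.12),.02),('grip',(-.07,-.004),.03)):
        m=ok&(np.hypot(B[...,0]-b[0],B[...,1]-b[1])<.06)&(B[...,2]>z+.01)&(B[...,2]<.08)
        print(n,nm,m.sum(),B[m].mean(0).round(4),B[m].min(0).round(4),B[m].max(0).round(4))
print(s['mtx'])
E
```

```text
side board z med 0.017648710351438113 [0.01520656 0.02368548]
side top rail -0.12 114 [ 0.0174 -0.1204  0.2386]
side top rail -0.06 115 [ 0.0173 -0.061   0.2387]
side top rail 0 120 [ 1.700e-02 -2.000e-04  2.388e-01]
side top rail 0.06 122 [0.0174 0.0595 0.2389]
side top rail 0.12 130 [0.0177 0.1213 0.2387]
side low rail -0.12 137 [ 0.0163 -0.1232  0.151 ]
side low rail -0.06 129 [ 0.0156 -0.0596  0.1508]
side low rail 0 130 [0.0163 0.0008 0.1503]
side low rail 0.06 135 [0.0164 0.0598 0.1508]
side low rail 0.12 151 [0.0162 0.1235 0.1507]
side ink 521 [-0.1865  0.1185  0.0348] [-0.2297  0.0861  0.0301] [-0.1418  0.1508  0.0399]
side grip 42 [-0.0766 -0.0032  0.0582] [-0.0818 -0.0106  0.0405] [-0.0675  0.0029  0.0701]
top board z med 0.01907613816613707 [0.01544636 0.02543472]
top top rail -0.12 127 [ 0.0272 -0.122   0.2412]
top top rail -0.06 115 [ 0.0268 -0.0594  0.2419]
top top rail 0 121 [2.660e-02 1.000e-04 2.422e-01]
top top rail 0.06 122 [0.0266 0.0599 0.2416]
top top rail 0.12 137 [0.028  0.1224 0.2414]
top low rail -0.12 53 [ 0.0211 -0.1266  0.152 ]
top low rail -0.06 48 [ 0.0204 -0.0593  0.152 ]
top low rail 0 45 [0.0206 0.0009 0.1524]
top low rail 0.06 47 [0.0207 0.0593 0.1524]
top low rail 0.12 48 [0.0207 0.1231 0.1526]
top ink 446 [-0.1778  0.1164  0.036 ] [-0.2218  0.083   0.0301] [-0.1345  0.1496  0.0441]
top grip 21 [-0.0666 -0.0043  0.0651] [-0.0746 -0.0124  0.0461] [-0.0608  0.0024  0.0715]
[[381.06318026   0.         252.68571157]
 [  0.         381.06318026 183.5805614 ]
 [  0.           0.           1.        ]]
```

The rows only allow a turn about tool z, but the closed pose needs a lean. I'll find out how the arm behaves at the edge of its reach, moving in free space away from everything.

```bash
python3 -m creep '[{"hand":0.08,"slide":[-0.06,0,0],"turn":0},{"hand":0.08,"slide":[-0.06,0,0],"turn":0},{"hand":0.08,"slide":[-0.06,0,0],"turn":0},{"hand":0.08,"slide":[-0.06,0,0],"turn":0}]'; python3 -c "
from plant import *;import numpy as np;s=get_state();print(np.round(s['q'],3),s['clock'])"
```

```text
clock: 2.3
tool_pos: [0.1162, -0.3653, 0.247]
eef_rot: [0.807, -0.59, 0.0, 0.0]
contact_force: [0.4, 0.6, 0.2]
opening: 0.91
[ 1.291  0.395 -0.21   2.243  0.163  0.516 -0.308] 2.3
```

```bash
python3 -m creep '[{"hand":0.08,"slide":[-0.06,0,0],"turn":0},{"hand":0.08,"slide":[-0.06,0,0],"turn":0}]'; python3 -c "
from plant import *;import numpy as np;s=get_state();print(np.round(s['q'],3),s['clock'])"
```

```text
clock: 2.55
tool_pos: [0.0799, -0.2511, 0.247]
eef_rot: [0.807, -0.59, 0.001, 0.0]
contact_force: [1.2, 0.3, 0.3]
opening: 0.912
[ 1.249  0.265 -0.214  2.539  0.165  0.346 -0.377] 2.55
```

```bash
python3 -m creep '[{"hand":0.08,"slide":[-0.03,0,0],"turn":0},{"hand":0.08,"slide":[-0.03,0,0],"turn":0}]'; python3 -c "
from plant import *;import numpy as np;s=get_state();print(np.round(s['q'],3),s['clock'])"
```

```text
clock: 2.8
tool_pos: [0.0735, -0.2192, 0.2437]
eef_rot: [0.809, -0.586, -0.03, -0.022]
contact_force: [0.2, 0.1, -0.6]
opening: 0.912
[ 1.633  0.319 -0.77   2.55   0.439  0.468 -0.777] 2.8
```

```bash
cat >> h.py <<'E'
from scipy.spatial.transform import Rotation as Ro
def lean():
    s=get_state(); R=Ro.from_quat(s['eef_rot']).as_matrix(); b=-R[:,2]
    print('t',round(s['clock'],2),'pos',np.round(s['tool_pos'],4),'q',np.round(s['q'],3),'F',np.round(s['contact_force'],1),'op',round(s['opening']*.0881,4))
    print('lean deg',np.degrees(np.arccos(b[2])).round(2),'body dir az',np.degrees(np.arctan2(b[1],b[0])).round(1),'x az',np.degrees(np.arctan2(R[1,0],R[0,0])).round(1)); print(R.round(3))
    return s,R
E
python3 -c "
from h import *;lean()"; python3 -m creep '[{"hand":0.08,"slide":[-0.04,0,0],"turn":0},{"hand":0.08,"slide":[0.04,0,0],"turn":0},{"hand":0.08,"slide":[0.06,0,0],"turn":0}]'; python3 -c "
from h import *;lean()"
```

```text
t 2.8 pos [ 0.0735 -0.2192  0.2437] q [ 1.633  0.319 -0.77   2.55   0.439  0.468 -0.777] F [ 0.2  0.1 -0.6] op 0.0803
lean deg 4.23 body dir az -72.2 x az -71.8
[[ 0.311 -0.95  -0.023]
 [-0.948 -0.312  0.07 ]
 [-0.074 -0.    -0.997]]
clock: 3.18
tool_pos: [0.1016, -0.2965, 0.2343]
eef_rot: [0.81, -0.584, -0.046, -0.034]
contact_force: [0.8, -0.2, 0.4]
opening: 0.909
t 3.17 pos [ 0.1016 -0.2965  0.2343] q [ 1.754  0.513 -0.959  2.327  0.586  0.703 -0.9  ] F [ 0.8 -0.2  0.4] op 0.0801
lean deg 6.59 body dir az -72.5 x az -71.6
[[ 0.314 -0.949 -0.034]
 [-0.943 -0.316  0.109]
 [-0.115 -0.002 -0.993]]
```

Lean builds up at the inner limit and stays afterwards, in the needed direction (body towards −y). I'll build on that.

```bash
python3 -m creep '[{"hand":0.08,"slide":[-0.06,0.02,0],"turn":0},{"hand":0.08,"slide":[-0.06,0.02,0],"turn":0},{"hand":0.08,"slide":[-0.05,0,0],"turn":0}]'; python3 -c "
from h import *;lean()"
```

```text
clock: 3.55
tool_pos: [0.0236, -0.1767, 0.2699]
eef_rot: [0.808, -0.585, -0.053, -0.044]
contact_force: [19.3, 10.4, 23.1]
opening: 0.905
t 3.55 pos [ 0.0236 -0.1767  0.2699] q [ 2.27   0.385 -1.474  2.56   0.481  0.727 -0.865] F [19.3 10.4 23.1] op 0.0797
lean deg 7.87 body dir az -75.8 x az -71.8
[[ 0.309 -0.95  -0.034]
 [-0.941 -0.311  0.133]
 [-0.137 -0.009 -0.991]]
```

```bash
python3 -m creep '[{"hand":0.08,"slide":[0.05,0,0.02],"turn":0},{"hand":0.08,"slide":[0.06,0,0.04],"turn":0}]'; python3 -c "
from h import *;lean()
s=snapshot('side');save(s,'side1');s=snapshot('top');save(s,'top1')"
```

```text
clock: 3.8
tool_pos: [0.0522, -0.2701, 0.202]
eef_rot: [0.805, -0.589, -0.05, -0.04]
contact_force: [0.3, -1.1, 1.4]
opening: 0.906
t 3.8 pos [ 0.0522 -0.2701  0.202 ] q [ 1.91   0.615 -1.098  2.461  0.828  0.683 -1.132] F [ 0.3 -1.1  1.4] op 0.0798
lean deg 7.38 body dir az -75.0 x az -72.4
[[ 0.3   -0.953 -0.033]
 [-0.945 -0.302  0.124]
 [-0.128 -0.006 -0.992]]
```

View pics/side1.png

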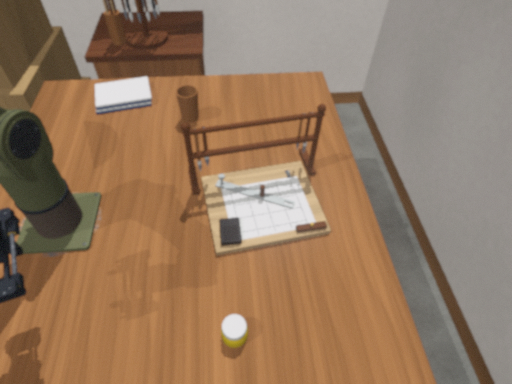

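View pics/top1.png

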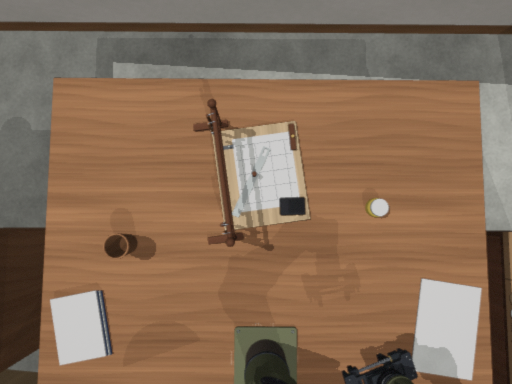

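The earlier force came from the wide side of the gripper touching the robot's own base. I'll turn the narrow side inward, close the fingers, then carry on.

```bash
python3 -m creep '[{"hand":0.03,"slide":[0.03,0,0],"turn":10.7},{"hand":0.03,"slide":[0,0,0],"turn":10.7},{"hand":0.03,"slide":[0,0,0],"turn":10.7},{"hand":0.03,"slide":[0,0,0],"turn":10.7},{"hand":0.03,"slide":[0,0,0],"turn":10.7}]';python3 -m creep '[{"hand":0.03,"slide":[0,0,0],"turn":10.7},{"hand":0.03,"slide":[0,0,0],"turn":10.7},{"hand":0.03,"slide":[0,0,0],"turn":10.7},{"hand":0.03,"slide":[0,0,0],"turn":10.7}]'; python3 -c "
from h import *;lean()"
```

```text
clock: 4.53
tool_pos: [0.0644, -0.2947, 0.1989]
eef_rot: [-0.457, 0.887, 0.065, 0.014]
contact_force: [0.7, -0.7, 0.5]
opening: 0.364
clock: 5.03
tool_pos: [0.0645, -0.2947, 0.1989]
eef_rot: [-0.102, 0.993, 0.066, -0.01]
contact_force: [0.1, 0.4, 0.7]
opening: 0.341
t 5.03 pos [ 0.0645 -0.2947  0.1989] q [ 1.599  0.509 -0.576  2.404  0.52   0.49  -2.354] F [0.1 0.4 0.7] op 0.03
lean deg 7.61 body dir az -75.3 x az -168.2
[[-0.979 -0.202 -0.034]
 [-0.204  0.971  0.128]
 [ 0.007  0.132 -0.991]]
```

```bash
python3 -m creep '[{"hand":0.03,"slide":[0,0.06,0.01],"turn":0},{"hand":0.03,"slide":[0,0.06,0.01],"turn":0}]'; python3 -c "
from h import *;lean()"
```

```text
clock: 5.28
tool_pos: [0.0465, -0.2138, 0.2199]
eef_rot: [-0.107, 0.991, 0.079, -0.012]
contact_force: [-0.7, -1.0, 0.0]
opening: 0.34
t 5.28 pos [ 0.0465 -0.2138  0.2199] q [ 1.83   0.474 -0.988  2.56   0.645  0.554 -2.653] F [-0.7 -1.   0. ] op 0.03
lean deg 9.12 body dir az -75.4 x az -167.7
[[-0.977 -0.21  -0.04 ]
 [-0.213  0.965  0.153]
 [ 0.006  0.158 -0.987]]
```

```bash
python3 -m creep '[{"hand":0.03,"slide":[0,-0.05,0],"turn":-10.7},{"hand":0.03,"slide":[0,-0.02,0.02],"turn":-10.7},{"hand":0.03,"slide":[0,0,0.02],"turn":-10.7},{"hand":0.03,"slide":[0,0,0.02],"turn":-10.7},{"hand":0.03,"slide":[0,0,0.01],"turn":-10.7}]';python3 -m creep '[{"hand":0.03,"slide":[0,0,0],"turn":-10.7},{"hand":0.03,"slide":[0,0,0],"turn":-10.7},{"hand":0.03,"slide":[0,0,0],"turn":-10.7},{"hand":0.03,"slide":[0,0,0],"turn":-10.7},{"hand":0.03,"slide":[0,0,0],"turn":-10.7}]';python3 -m creep '[{"hand":0.03,"slide":[0,0,0],"turn":-10.7},{"hand":0.03,"slide":[0,0,0],"turn":-10.7},{"hand":0.03,"slide":[0,0,0],"turn":-10.7},{"hand":0.03,"slide":[0,0,0],"turn":-10.7},{"hand":0.03,"slide":[0,0,0],"turn":-10.7}]'; python3 -c "
from h import *;lean()"
```

```text
clock: 5.9
tool_pos: [0.0618, -0.2702, 0.1391]
eef_rot: [-0.543, 0.836, 0.075, 0.026]
contact_force: [0.5, -1.1, -0.1]
opening: 0.343
clock: 6.52
tool_pos: [0.0618, -0.2707, 0.1398]
eef_rot: [0.861, -0.502, -0.055, -0.057]
contact_force: [0.4, 0.7, 0.2]
opening: 0.338
clock: 7.15
tool_pos: [0.0617, -0.2706, 0.1398]
eef_rot: [0.995, -0.061, -0.024, -0.075]
contact_force: [0.1, -0.4, -0.8]
opening: 0.34
t 7.15 pos [ 0.0617 -0.2706  0.1398] q [ 1.911  0.951 -1.341  2.501  1.133  0.935 -0.448] F [ 0.1 -0.4 -0.8] op 0.0299
lean deg 9.05 body dir az -76.0 x az -6.8
[[ 0.991 -0.125 -0.038]
 [-0.118 -0.981  0.153]
 [-0.056 -0.147 -0.988]]
```

```bash
python3 -m creep '[{"hand":0.03,"slide":[0,-0.06,0.015],"turn":0},{"hand":0.03,"slide":[0,-0.06,0.02],"turn":0},{"hand":0.03,"slide":[0,-0.06,0.02],"turn":0}]'; python3 -c "
from h import *;lean()"
```

```text
clock: 7.52
tool_pos: [0.1292, -0.1875, 0.1595]
eef_rot: [0.99, -0.064, -0.045, -0.114]
contact_force: [1.6, 0.1, 0.2]
opening: 0.342
t 7.53 pos [ 0.1292 -0.1875  0.1595] q [ 1.628  0.958 -1.473  2.559  1.003  0.917 -0.791] F [1.6 0.1 0.2] op 0.0301
lean deg 14.02 body dir az -72.2 x az -6.7
[[ 0.988 -0.137 -0.074]
 [-0.117 -0.966  0.231]
 [-0.103 -0.219 -0.97 ]]
```

```bash
python3 -m creep '[{"hand":0.03,"slide":[-0.03,-0.06,0.03],"turn":0},{"hand":0.03,"slide":[-0.03,-0.06,0.03],"turn":0},{"hand":0.03,"slide":[-0.03,-0.06,0.03],"turn":0}]'; python3 -c "
from h import *;lean()"
```

```text
clock: 7.9
tool_pos: [0.1488, -0.1205, 0.197]
eef_rot: [0.984, -0.061, -0.078, -0.147]
contact_force: [-0.8, 0.4, 0.2]
opening: 0.343
t 7.9 pos [ 0.1488 -0.1205  0.197 ] q [ 1.463  0.838 -1.474  2.56   0.767  0.806 -0.782] F [-0.8  0.4  0.2] op 0.0302
lean deg 19.18 body dir az -65.7 x az -5.6
[[ 0.981 -0.142 -0.135]
 [-0.096 -0.949  0.299]
 [-0.171 -0.281 -0.944]]
```

```bash
python3 -m creep '[{"hand":0.03,"slide":[0.01,0.0625,0.005],"turn":0},{"hand":0.03,"slide":[0.01,0.0625,0.005],"turn":0},{"hand":0.03,"slide":[-0.058,0.028,0.012],"turn":0},{"hand":0.03,"slide":[-0.058,0.028,0.012],"turn":0},{"hand":0.03,"slide":[-0.058,0.028,0.012],"turn":0}]'; python3 -c "
from h import *;lean()"
```

```text
clock: 8.52
tool_pos: [-0.0311, -0.2873, 0.1227]
eef_rot: [0.984, -0.06, -0.077, -0.147]
contact_force: [0.4, -0.4, -0.2]
opening: 0.341
t 8.53 pos [-0.0311 -0.2873  0.1227] q [ 2.115  1.064 -1.308  2.365  1.015  1.165 -0.089] F [ 0.4 -0.4 -0.2] op 0.03
lean deg 19.1 body dir az -65.8 x az -5.6
[[ 0.981 -0.141 -0.134]
 [-0.096 -0.95   0.298]
 [-0.17  -0.28  -0.945]]
```

```bash
python3 -m creep '[{"hand":0.03,"slide":[0.005,-0.06,0.03],"turn":0},{"hand":0.03,"slide":[0.005,-0.06,0.035],"turn":0},{"hand":0.03,"slide":[0.005,-0.06,0.035],"turn":0},{"hand":0.03,"slide":[0.005,-0.06,0.035],"turn":0}]'; python3 -c "
from h import *;lean()"
```

```text
clock: 9.02
tool_pos: [0.0283, -0.1877, 0.0914]
eef_rot: [0.974, -0.063, -0.088, -0.2]
contact_force: [-0.7, 0.4, 0.1]
opening: 0.338
t 9.03 pos [ 0.0283 -0.1877  0.0914] q [ 1.881  1.292 -1.474  2.559  1.039  1.185 -0.631] F [-0.7  0.4  0.1] op 0.0298
lean deg 25.29 body dir az -69.9 x az -5.1
[[ 0.976 -0.158 -0.147]
 [-0.088 -0.912  0.401]
 [-0.197 -0.379 -0.904]]
```

```bash
python3 -m creep '[{"hand":0.03,"slide":[0.0,-0.06,0.03],"turn":0},{"hand":0.03,"slide":[0.0,-0.06,0.03],"turn":0},{"hand":0.03,"slide":[0,-0.06,0.03],"turn":0}]'; python3 -c "
from h import *;lean()"
```

```text
clock: 9.4
tool_pos: [0.0972, -0.1318, 0.0967]
eef_rot: [0.961, -0.061, -0.111, -0.244]
contact_force: [0.8, 0.6, -0.1]
opening: 0.337
t 9.4 pos [ 0.0972 -0.1318  0.0967] q [ 1.614  1.328 -1.474  2.559  0.994  1.066 -0.855] F [ 0.8  0.6 -0.1] op 0.0296
lean deg 31.08 body dir az -69.3 x az -3.8
[[ 0.968 -0.172 -0.183]
 [-0.064 -0.873  0.483]
 [-0.243 -0.456 -0.856]]
```

```bash
python3 -m creep '[{"hand":0.03,"slide":[0,0.046,-0.042],"turn":0},{"hand":0.03,"slide":[0,0.046,-0.042],"turn":0},{"hand":0.03,"slide":[-0.06,0.011,0.0115],"turn":0},{"hand":0.03,"slide":[-0.06,0.011,0.0115],"turn":0},{"hand":0.03,"slide":[-0.06,0.011,0.0115],"turn":0}]';  python3 -m creep '[{"hand":0.03,"slide":[-0.06,0.011,0.0115],"turn":0}]'; python3 -c "
from h import *;lean()"
```

```text
clock: 10.02
tool_pos: [-0.091, -0.2485, 0.1242]
eef_rot: [0.962, -0.061, -0.111, -0.243]
contact_force: [-1.4, -1.9, 0.4]
opening: 0.336
clock: 10.15
tool_pos: [-0.1532, -0.2485, 0.1239]
eef_rot: [0.962, -0.061, -0.111, -0.243]
contact_force: [-0.1, -1.8, 0.6]
opening: 0.34
t 10.15 pos [-0.1532 -0.2485  0.1239] q [ 2.41   1.244 -1.437  2.289  0.945  1.558  0.119] F [-0.1 -1.8  0.6] op 0.03
lean deg 30.93 body dir az -69.1 x az -3.8
[[ 0.968 -0.171 -0.183]
 [-0.064 -0.875  0.48 ]
 [-0.242 -0.453 -0.858]]
```

```bash
python3 -m creep '[{"hand":0.03,"slide":[0.045,-0.04,0.03],"turn":0},{"hand":0.03,"slide":[0.045,-0.04,0.03],"turn":0},{"hand":0.03,"slide":[0.045,-0.04,0.03],"turn":0},{"hand":0.03,"slide":[0.045,-0.04,0.03],"turn":0}]'; python3 -c "
from h import *;lean()"
```

```text
clock: 10.65
tool_pos: [0.0279, -0.1459, 0.0535]
eef_rot: [0.955, -0.064, -0.115, -0.267]
contact_force: [1.0, -1.0, -0.4]
opening: 0.339
t 10.65 pos [ 0.0279 -0.1459  0.0535] q [ 1.843  1.512 -1.474  2.558  1.048  1.279 -0.733] F [ 1.  -1.  -0.4] op 0.0299
lean deg 33.84 body dir az -70.5 x az -3.6
[[ 0.965 -0.183 -0.186]
 [-0.06  -0.849  0.525]
 [-0.254 -0.496 -0.831]]
```

33.8° of lean is reached. I'll move out at a safe height. Pushing at the far limit ahead should also bring the lean's azimuth into line.

```bash
python3 -m creep '[{"hand":0.03,"slide":[0,0.023,-0.058],"turn":0},{"hand":0.03,"slide":[0,0.023,-0.058],"turn":0},{"hand":0.03,"slide":[0,0.023,-0.058],"turn":0},{"hand":0.03,"slide":[0,0.023,-0.058],"turn":0},{"hand":0.03,"slide":[0.05,0,-0.035],"turn":0}]';  python3 -m creep '[{"hand":0.05,"slide":[0.05,0,-0.03],"turn":0},{"hand":0.05,"slide":[0.05,0,-0.03],"turn":0},{"hand":0.05,"slide":[0.05,0,-0.03],"turn":0},{"hand":0.05,"slide":[0.05,0,-0.03],"turn":0},{"hand":0.05,"slide":[0.05,-0.026,0],"turn":0}]'; python3 -c "
from h import *;lean()"
```

```text
clock: 11.28
tool_pos: [0.1069, -0.3698, 0.2192]
eef_rot: [0.955, -0.067, -0.114, -0.266]
contact_force: [-0.2, -0.2, -0.0]
opening: 0.342
clock: 11.9
tool_pos: [0.3785, -0.4235, 0.2675]
eef_rot: [0.955, -0.064, -0.113, -0.267]
contact_force: [0.3, 0.3, -0.7]
opening: 0.562
t 11.9 pos [ 0.3785 -0.4235  0.2675] q [ 1.336  1.17  -1.359  1.182  0.604  1.834  0.009] F [ 0.3  0.3 -0.7] op 0.0495
lean deg 33.78 body dir az -70.9 x az -3.7
[[ 0.966 -0.183 -0.182]
 [-0.062 -0.849  0.525]
 [-0.251 -0.496 -0.831]]
```

```bash
python3 -m creep '[{"hand":0.05,"slide":[0.05,-0.026,-0.01],"turn":0},{"hand":0.05,"slide":[0.05,-0.03,-0.01],"turn":0},{"hand":0.05,"slide":[0.05,-0.03,-0.01],"turn":0},{"hand":0.05,"slide":[0.05,-0.03,-0.01],"turn":0}]'; python3 -c "
from h import *;lean()"
```

```text
clock: 12.4
tool_pos: [0.5993, -0.3556, 0.3076]
eef_rot: [0.955, -0.062, -0.114, -0.268]
contact_force: [0.9, 0.9, -0.3]
opening: 0.566
t 12.4 pos [ 0.5993 -0.3556  0.3076] q [ 0.855  1.213 -1.286  0.575  0.615  2.041  0.003] F [ 0.9  0.9 -0.3] op 0.0498
lean deg 33.9 body dir az -70.6 x az -3.3
[[ 0.966 -0.179 -0.185]
 [-0.056 -0.849  0.526]
 [-0.251 -0.498 -0.83 ]]
```

```bash
python3 -m creep '[{"hand":0.05,"slide":[0.058,-0.011,-0.011],"turn":0},{"hand":0.05,"slide":[0.058,-0.011,-0.011],"turn":0},{"hand":0.05,"slide":[0.058,-0.011,-0.011],"turn":0}]'; python3 -c "
from h import *;lean()"
```

```text
clock: 12.78
tool_pos: [0.6194, -0.3585, 0.2688]
eef_rot: [0.928, -0.128, -0.144, -0.32]
contact_force: [0.2, -0.3, -1.5]
opening: 0.571
t 12.78 pos [ 0.6194 -0.3585  0.2688] q [ 0.702  1.25  -0.453  0.368 -0.1    2.065  0.137] F [ 0.2 -0.3 -1.5] op 0.0503
lean deg 41.1 body dir az -73.6 x az -8.9
[[ 0.926 -0.329 -0.185]
 [-0.144 -0.762  0.631]
 [-0.348 -0.557 -0.754]]
```

```bash
python3 -m creep '[{"hand":0.06,"slide":[0,0,0],"turn":-10.7},{"hand":0.06,"slide":[0,0,0],"turn":-10.7},{"hand":0.06,"slide":[0,0,0],"turn":-10.6}]'; cat > plan.py <<'E'
from h import *
p=np.array([.5913,.1133,1.7159]); cb,sb=np.cos(p[2]),np.sin(p[2])
def W(b): return np.array([p[0]+cb*b[0]-sb*b[1],p[1]+sb*b[0]+cb*b[1],b[2]])
def toB(w): d=np.array(w)[:2]-p[:2]; return np.array([cb*d[0]+sb*d[1],-sb*d[0]+cb*d[1],w[2]])
def clear(g,R):
    # min distance rail axes to gripper body box & fingers; g grasp point world
    best=[]
    for nm,z,r in(('low',.145,.010),('top',.235,.008)):
        for box in('body','fing'):
            m=9
            for y in np.linspace(-.195,.195,200):
                q=R.T@(W((.021,y,z))-g)
                if box=='body': lo,hi=np.array([-.0935,-.0375,-.30]),np.array([.0935,.0375,-.045])
                else: lo,hi=np.array([-.0615,-.01,-.045]),np.array([.0615,.01,.019])
                d=np.linalg.norm(q-np.clip(q,lo,hi)); m=min(m,d-r)
            best.append((nm,box,round(m*1e3,1)))
    return best
E
python3 - <<'E'
from plan import *
s,R=lean()
for y,x,h in((-.025,0,0),(-.025,0,.01),(-.025,0,.02),(-.025,0,.025),(-.025,-.02,.02),(-.025,.005,.02)):
    print(x,h,clear(W((x,y,.05+h)),R))
h=np.array([.6057,.0406,.05]); tz=R[:,2]
t=h+.011*tz-.1*tz; d=t-s['tool_pos']; print('pre d',d.round(4),'tool',(R.T@d).round(4))
E
```

```text
clock: 13.15
tool_pos: [0.619, -0.3588, 0.2696]
eef_rot: [0.927, 0.136, -0.049, -0.347]
contact_force: [0.9, -0.1, 0.3]
opening: 0.68
t 13.15 pos [ 0.619  -0.3588  0.2696] q [ 0.714  1.253 -0.54   0.367 -0.028  2.068  0.681] F [ 0.9 -0.1  0.3] op 0.0599
lean deg 41.04 body dir az -73.6 x az 16.7
[[ 0.958  0.219 -0.185]
 [ 0.287 -0.722  0.63 ]
 [ 0.005 -0.657 -0.754]]
0 0 [('low', 'body', np.float64(20.1)), ('low', 'fing', np.float64(53.9)), ('top', 'body', np.float64(80.9)), ('top', 'fing', np.float64(140.1))]
0 0.01 [('low', 'body', np.float64(13.6)), ('low', 'fing', np.float64(45.7)), ('top', 'body', np.float64(74.3)), ('top', 'fing', np.float64(130.4))]
0 0.02 [('low', 'body', np.float64(7.1)), ('low', 'fing', np.float64(38.1)), ('top', 'body', np.float64(67.8)), ('top', 'fing', np.float64(120.7))]
0 0.025 [('low', 'body', np.float64(3.8)), ('low', 'fing', np.float64(34.7)), ('top', 'body', np.float64(64.5)), ('top', 'fing', np.float64(115.9))]
-0.02 0.02 [('low', 'body', np.float64(22.9)), ('low', 'fing', np.float64(53.1)), ('top', 'body', np.float64(83.0)), ('top', 'fing', np.float64(127.4))]
0.005 0.02 [('low', 'body', np.float64(3.3)), ('low', 'fing', np.float64(34.8)), ('top', 'body', np.float64(64.0)), ('top', 'fing', np.float64(119.5))]
pre d [ 0.0031  0.3433 -0.1525] tool [ 0.1007 -0.147   0.3307]
```

```bash
python3 -m creep '[{"hand":0.06,"slide":[0.0165,-0.0245,0.054],"turn":0},{"hand":0.06,"slide":[0.0165,-0.0245,0.054],"turn":0},{"hand":0.06,"slide":[0.0165,-0.0245,0.054],"turn":0},{"hand":0.06,"slide":[0.0165,-0.0245,0.054],"turn":0},{"hand":0.06,"slide":[0.0165,-0.0245,0.05],"turn":0}]'; python3 - <<'E'
from plan import *
s,R=lean()
h=np.array([.6057,.0406,.048]); tz=R[:,2]
for b in(.1,0):
    t=h+.011*tz-b*tz; d=t-s['tool_pos']; print('d',d.round(4),'tool',(R.T@d).round(4))
for n in('side','top'):
    S=snapshot(n); save(S,n+'2')
    c=(160,80,360,230) if n=='side' else(180,110,340,230)
    cv2.imwrite(f'pics/{n}2z.png',cv2.resize(S['frame'][c[1]:c[3],c[0]:c[2],::-1],None,fx=4 if n=='side' else 5,fy=4 if n=='side' else 5,interpolation=cv2.INTER_CUBIC)[:600,:800])
    ti=s['tool_pos']+.008*tz; print(n,'tip px',proj(S,ti).round(1),'handle proj',proj(S,[.6057,.0406,.068]).round(1))
E
```

```text
clock: 13.78
tool_pos: [0.624, -0.0878, 0.1528]
eef_rot: [0.927, 0.133, -0.05, -0.347]
contact_force: [0.7, 0.2, -0.3]
opening: 0.677
t 13.78 pos [ 0.624  -0.0878  0.1528] q [ 0.6    1.107 -0.614  1.256 -0.087  1.234  0.52 ] F [ 0.7  0.2 -0.3] op 0.0597
lean deg 41.04 body dir az -73.7 x az 16.4
[[ 0.96   0.213 -0.185]
 [ 0.282 -0.724  0.63 ]
 [ 0.    -0.657 -0.754]]
d [-0.0019  0.0723 -0.0377] tool [ 0.0186 -0.028   0.0743]
d [-0.0203  0.1353 -0.1131] tool [ 0.0186 -0.028   0.1743]
side tip px [273.8 200.7] handle proj [261.7 185.1]
top tip px [295.3 165.3] handle proj [254.8 173.4]
```

View pics/side2z.png

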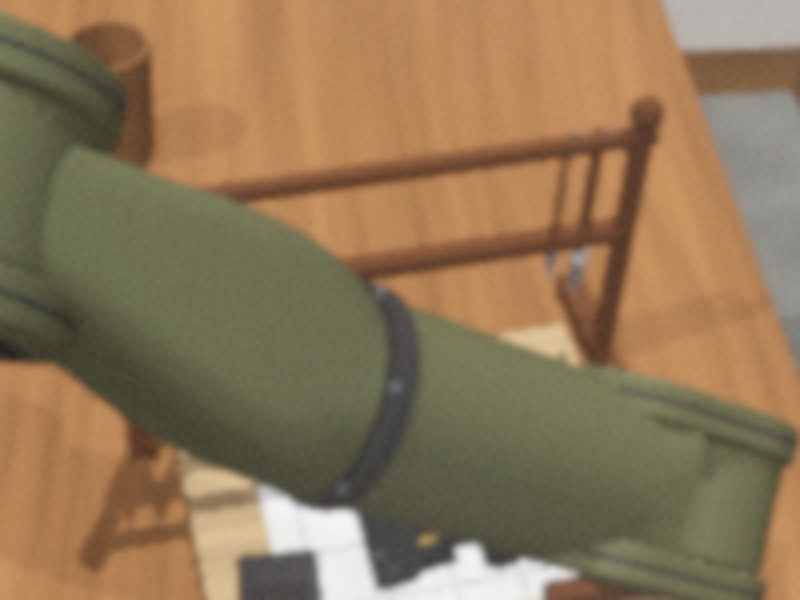

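View pics/top2z.png

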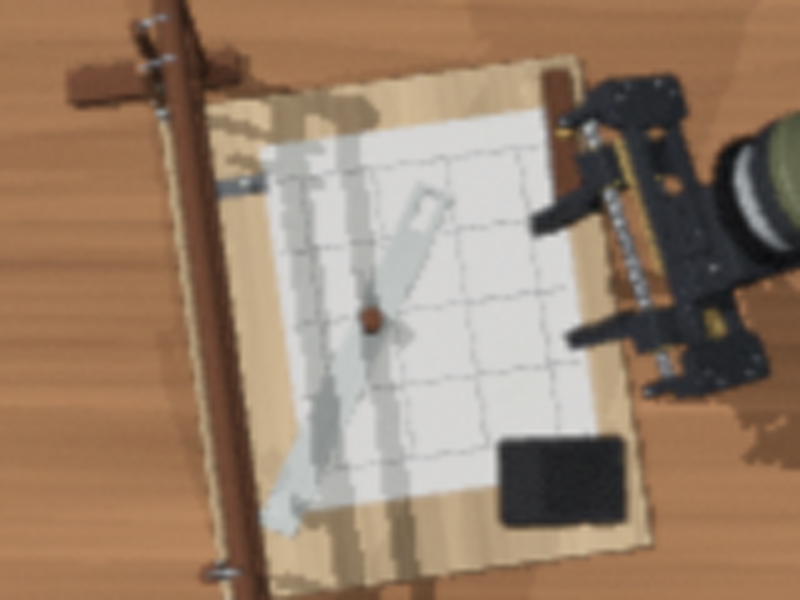

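```bash
python3 -m creep '[{"hand":0.06,"slide":[0.0062,-0.0093,0.044],"turn":0},{"hand":0.06,"slide":[0.0062,-0.0093,0.044],"turn":0},{"hand":0.06,"slide":[0.0062,-0.0093,0.044],"turn":0},{"hand":0.06,"slide":[0,0,0],"turn":0}]'; python3 - <<'E'
from plan import *
s,R=lean(); tz=R[:,2]
for n in('top',):
    S=snapshot(n); save(S,n+'3')
    c=(200,130,320,210)
    cv2.imwrite(f'pics/{n}3z.png',cv2.resize(S['frame'][c[1]:c[3],c[0]:c[2],::-1],None,fx=6,fy=6,interpolation=cv2.INTER_CUBIC))
    for sx in(-1,1):
      for sy in(-1,1):
        ti=s['tool_pos']+R@np.array([sx*.03,sy*.009,.008]); print('inner tip corner zoom px',(proj(S,ti)-np.array([200,130])+.5)*6-.5)
    print('handle',(proj(S,[.6057,.0406,.068])-np.array([200,130])+.5)*6)
E
```

```text
clock: 14.38
tool_pos: [0.6096, 0.0223, 0.0707]
eef_rot: [0.926, 0.135, -0.053, -0.349]
contact_force: [-0.0, 0.3, 0.8]
opening: 0.68
t 14.38 pos [0.6096 0.0223 0.0707] q [ 0.491  1.177 -0.624  1.436 -0.096  0.942  0.481] F [-0.   0.3  0.8] op 0.0599
lean deg 41.28 body dir az -73.1 x az 16.7
[[ 0.958  0.213 -0.192]
 [ 0.287 -0.721  0.631]
 [-0.003 -0.66  -0.751]]
inner tip corner zoom px [359.5268068  314.35949829]
inner tip corner zoom px [382.89564382 309.41438648]
inner tip corner zoom px [328.2830393  208.88544676]
inner tip corner zoom px [351.86014908 204.98152005]
handle [331.92782989 263.39945363]
```

View pics/top3z.png

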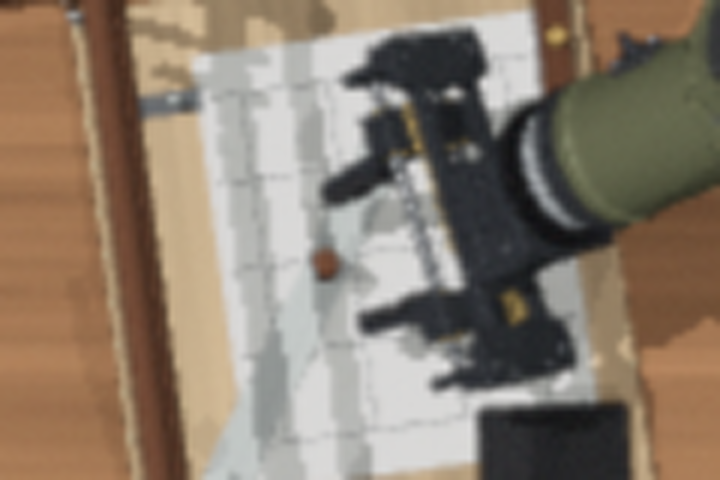

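```bash
python3 - <<'E'
from plan import *
s,R=lean(); tz=R[:,2]
h=np.array([.6057,.0425,.048]);print((R.T@(h+.011*tz-s['tool_pos'])).round(4))
f=cv2.imread('pics/top3.png')[130:165,210:250]; cv2.imwrite('pics/stud3.png',cv2.resize(f,None,fx=16,fy=16,interpolation=cv2.INTER_NEAREST))
E
```

```text
t 14.43 pos [0.6114 0.0196 0.0712] q [ 0.493  1.176 -0.623  1.433 -0.095  0.943  0.481] F [ 0.5 -0.6  0.3] op 0.0598
lean deg 41.09 body dir az -73.5 x az 16.5
[[ 0.959  0.213 -0.187]
 [ 0.283 -0.723  0.63 ]
 [-0.001 -0.657 -0.754]]
[ 0.001  -0.0025  0.044 ]
```

View pics/stud3.png

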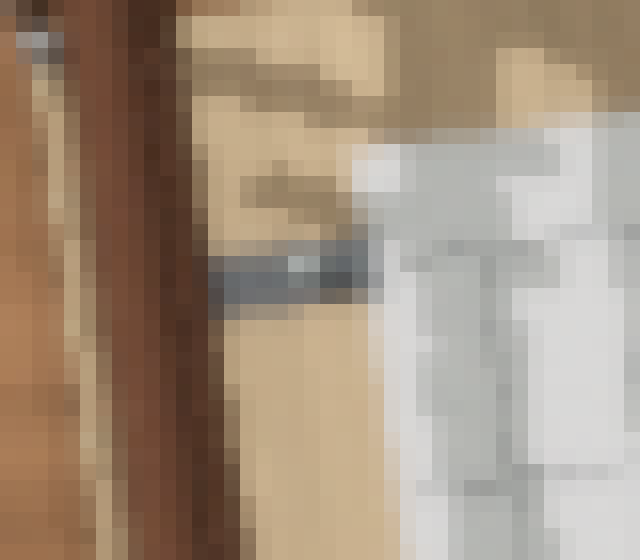

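```bash
python3 -m creep '[{"hand":0.06,"slide":[0.001,-0.0025,0.022],"turn":0},{"hand":0.06,"slide":[0,0,0.022],"turn":0},{"hand":0.012,"slide":[0,0,0],"turn":0},{"hand":0.012,"slide":[0,0,0],"turn":0},{"hand":0.012,"slide":[0,0,0],"turn":0}]' 20; python3 - <<'E'
from plan import *
s,R=lean(); tz=R[:,2]
g=s['tool_pos']-.011*tz; print('grasp',g.round(4),toB(g).round(4))
S=snapshot('top');save(S,'top4')
cv2.imwrite('pics/top4z.png',cv2.resize(S['frame'][130:230,200:320,::-1],None,fx=6,fy=6,interpolation=cv2.INTER_CUBIC))
for uv in[(228.7,146.1),(228,146.1),(229.5,146)]: print('stud',toB(onz(S,uv,.034)).round(4))
E
```

```text
clock: 15.05
tool_pos: [0.6055, 0.0467, 0.04]
eef_rot: [0.928, 0.132, -0.049, -0.346]
contact_force: [0.1, 0.2, 0.3]
opening: 0.364
t 15.05 pos [0.6055 0.0467 0.04  ] q [ 0.462  1.212 -0.621  1.474 -0.094  0.85   0.476] F [0.1 0.2 0.3] op 0.0321
lean deg 40.89 body dir az -73.8 x az 16.2
[[ 0.96   0.211 -0.182]
 [ 0.279 -0.726  0.629]
 [ 0.001 -0.655 -0.756]]
grasp [0.6075 0.0398 0.0483] [-0.075  -0.0054  0.0483]
stud [-0.0004 -0.1114  0.034 ]
stud [ 0.0019 -0.1117  0.034 ]
stud [-0.0032 -0.1114  0.034 ]
```

View pics/top4z.png

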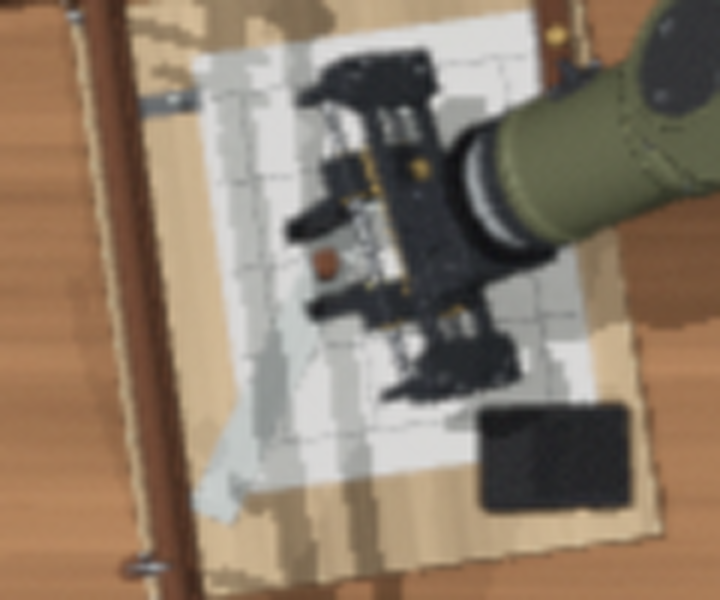

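The handle at (326,263) lies between the fingers, so I'll close the rest of the way.

```bash
python3 -m creep '[{"hand":0.01,"slide":[0,0,0],"turn":0},{"hand":0.01,"slide":[0,0,0],"turn":0},{"hand":0.01,"slide":[0,0,0],"turn":0}]' 20; python3 -c "
from h import *;lean()"
```

```text
clock: 15.48
tool_pos: [0.6047, 0.0478, 0.0395]
eef_rot: [0.927, 0.133, -0.05, -0.346]
contact_force: [-0.5, -2.3, 3.5]
opening: 0.17
t 15.47 pos [0.6047 0.0478 0.0395] q [ 0.461  1.213 -0.621  1.475 -0.094  0.85   0.476] F [-0.5 -2.3  3.5] op 0.0149
lean deg 40.95 body dir az -73.7 x az 16.3
[[ 0.96   0.212 -0.184]
 [ 0.281 -0.725  0.629]
 [-0.    -0.655 -0.755]]
```

```bash
python3 -m creep '[{"hand":0.01,"slide":[0,-0.0073,-0.0083],"turn":0},{"hand":0.01,"slide":[0,-0.0073,-0.0083],"turn":0},{"hand":0.01,"slide":[0,0,0],"turn":0}]' 25; python3 - <<'E'
from plan import *
s,R=lean()
for n,c,k in(('side',(200,150,320,240),6),('top',(200,130,320,230),6)):
    S=snapshot(n);save(S,n+'5')
    cv2.imwrite(f'pics/{n}5z.png',cv2.resize(S['frame'][c[1]:c[3],c[0]:c[2],::-1],None,fx=k,fy=k,interpolation=cv2.INTER_CUBIC))
E
```

```text
clock: 15.85
tool_pos: [0.605, 0.0484, 0.0625]
eef_rot: [0.927, 0.133, -0.049, -0.346]
contact_force: [-0.4, 0.2, -2.5]
opening: 0.166
t 15.85 pos [0.605  0.0484 0.0625] q [ 0.464  1.178 -0.628  1.482 -0.103  0.871  0.464] F [-0.4  0.2 -2.5] op 0.0146
lean deg 40.93 body dir az -73.7 x az 16.3
[[ 0.96   0.213 -0.184]
 [ 0.281 -0.725  0.629]
 [ 0.001 -0.655 -0.756]]
```

View pics/side5z.png

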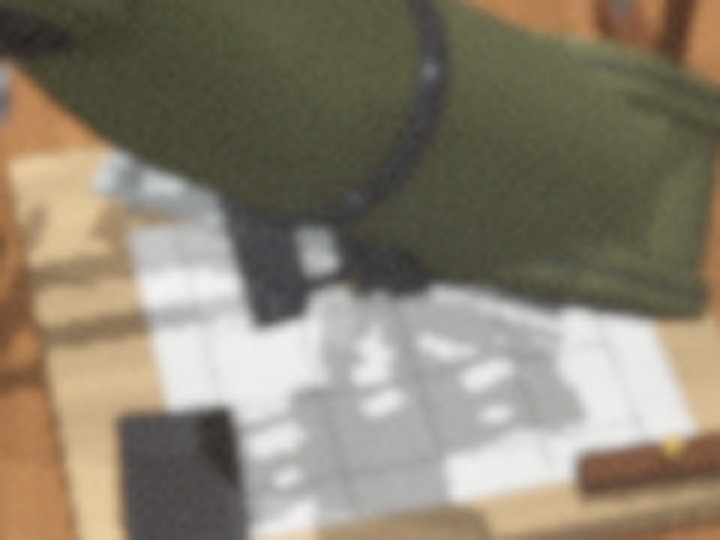

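View pics/top5z.png

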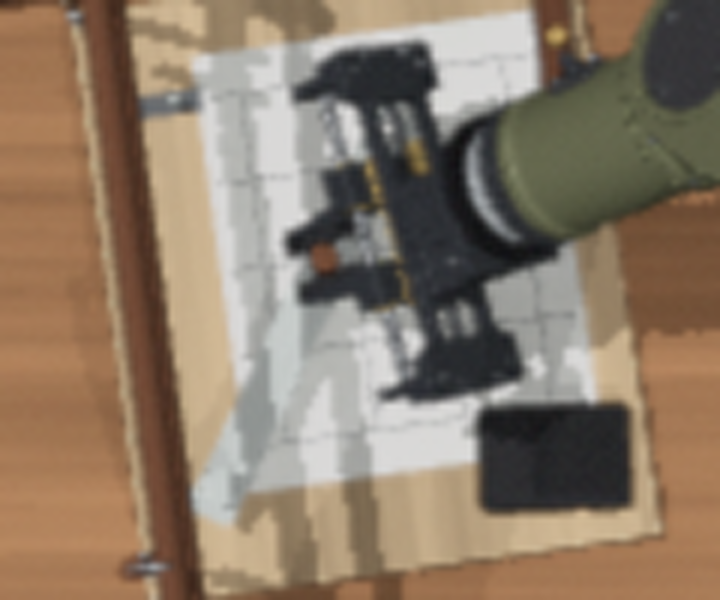

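The force reads −2.5 N, which matches the bar's weight, so it is in the air. Next I'll work out the arc about the bolt.

```bash
python3 - <<'E'
from plan import *
s,R=lean(); g=s['tool_pos']-.011*R[:,2]
bolt=W((0,.11,.018)); v=g[:2]-bolt[:2]; bd=np.arctan2(cb*-(-1),0)
a0=np.degrees(np.arctan2(v[1],v[0])); a1=np.degrees(p[2])-90; print('r',np.linalg.norm(v),a0,a1)
prev=g.copy()
for a in (-18.5,-13,-7.5,-2,2.3,5.3,8.3):
    q=np.array([bolt[0]+np.linalg.norm(v)*np.cos(np.radians(a)),bolt[1]+np.linalg.norm(v)*np.sin(np.radians(a)),g[2]])
    print(a,(R.T@(q-prev)).round(4),clear(q,R)[0][2]); prev=q
E
```

```text
t 15.95 pos [0.6043 0.0481 0.0614] q [ 0.464  1.179 -0.627  1.483 -0.103  0.87   0.464] F [-0.5  0.1 -3.1] op 0.0148
lean deg 40.94 body dir az -73.6 x az 16.3
[[ 0.96   0.212 -0.185]
 [ 0.281 -0.725  0.629]
 [-0.001 -0.655 -0.755]]
r 0.13600724459285526 -24.394249133505706 8.313828066497962
-18.5 [ 0.0086 -0.0084  0.0072] 62.4
-13 [ 0.0069 -0.0084  0.0072] 50.9
-7.5 [ 0.0058 -0.0088  0.0076] 39.2
-2 [ 0.0047 -0.0092  0.008 ] 27.5
2.3 [ 0.0028 -0.0074  0.0064] 18.8
5.3 [ 0.0015 -0.0053  0.0046] 13.3
8.3 [ 0.0012 -0.0053  0.0046] 7.9
```

```bash
python3 -m creep '[{"hand":0.01,"slide":[0.0085,-0.0085,0.0072],"turn":0},{"hand":0.01,"slide":[0.007,-0.0085,0.0072],"turn":0},{"hand":0.01,"slide":[0.006,-0.0088,0.0076],"turn":0},{"hand":0.01,"slide":[0.0047,-0.0092,0.008],"turn":0},{"hand":0.01,"slide":[0.0,0,0],"turn":0}]' 25; python3 - <<'E'
from plan import *
s,R=lean(); g=s['tool_pos']-.011*R[:,2]; print(toB(g).round(4),clear(g,R)[0])
for n,c,k in(('side',(200,140,320,230),6),('top',(200,130,320,230),6)):
    S=snapshot(n);save(S,n+'6')
    cv2.imwrite(f'pics/{n}6z.png',cv2.resize(S['frame'][c[1]:c[3],c[0]:c[2],::-1],None,fx=k,fy=k,interpolation=cv2.INTER_CUBIC))
E
```

```text
clock: 16.58
tool_pos: [0.616, 0.1022, 0.062]
eef_rot: [0.927, 0.134, -0.051, -0.347]
contact_force: [-1.5, -0.7, -1.3]
opening: 0.158
t 16.57 pos [0.616  0.1022 0.062 ] q [ 0.386  1.183 -0.636  1.475 -0.123  0.831  0.416] F [-1.5 -0.7 -1.3] op 0.0139
lean deg 41.07 body dir az -73.5 x az 16.5
[[ 0.959  0.213 -0.187]
 [ 0.283 -0.723  0.63 ]
 [-0.001 -0.657 -0.754]]
[-0.0217 -0.0238  0.0703] ('low', 'body', np.float64(24.8))
```

View pics/side6z.png

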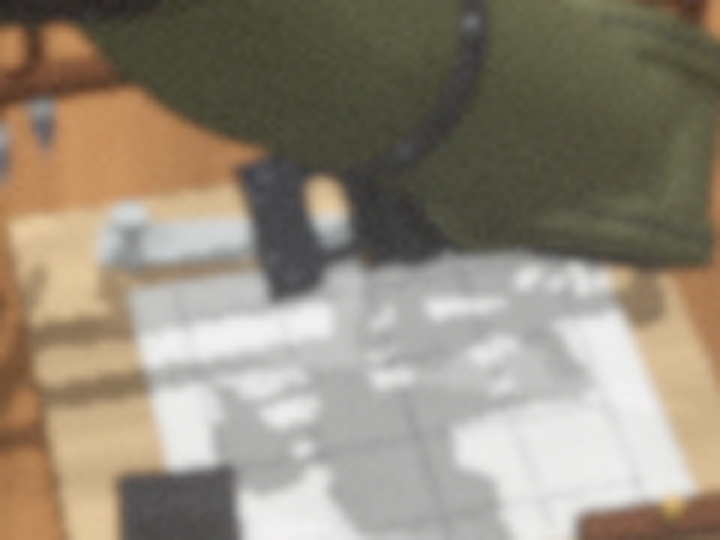

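View pics/top6z.png

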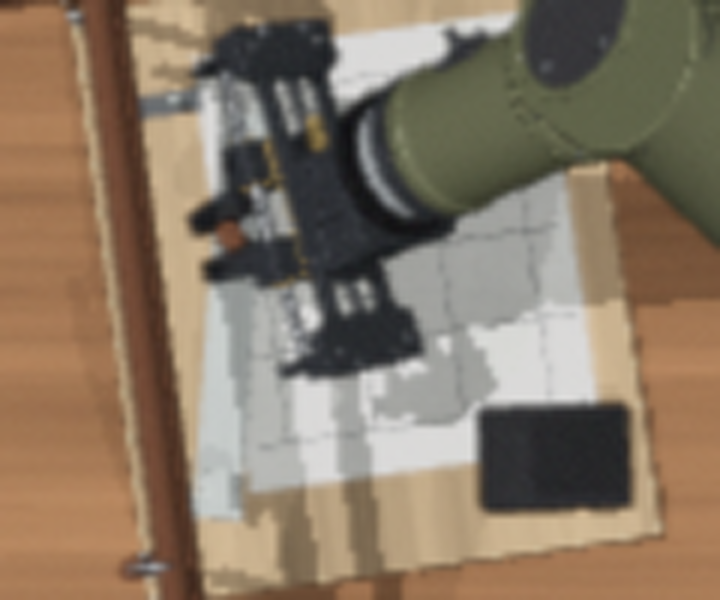

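```bash
python3 - <<'E'
from plan import *
f=cv2.imread('pics/top6.png'); 
a=cv2.resize(f[195:225,222:252],None,fx=16,fy=16,interpolation=cv2.INTER_CUBIC); b=cv2.resize(f[155:185,222:252],None,fx=16,fy=16,interpolation=cv2.INTER_CUBIC)
cv2.imwrite('pics/bz6.png',np.hstack([a[:480,:390],b[:480,:390]]))
S=snapshot('top')
print('pred bolt head',(proj(S,W((0,.11,.061)))-[222,195]+.5)*16,'handle by grasp',(proj(S,W((-.0217,-.0238,.091)))-[222,155]+.5)*16)
E
```

```text
pred bolt head [250.52589162 267.42485352] handle by grasp [261.08721636 227.14865348]
```

View pics/bz6.png

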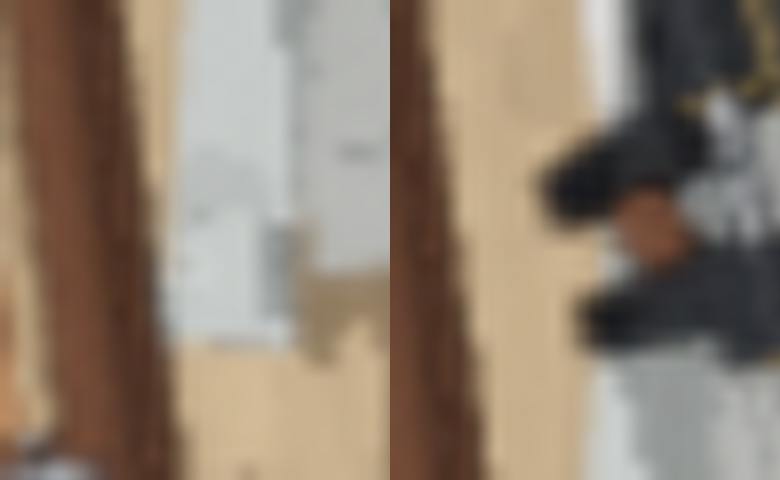

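```bash
python3 - <<'E'
from plan import *
S=snapshot('top')
hole=onz(S,(235.8,209.9),.044); hd=onz(S,(222+265/16-.5,155+228/16-.5),.091); st=onz(S,(228.7,146.1),.034)
print([toB(x).round(4) for x in(hole,hd,st)])
for hh in(hole, np.r_[W((.0035,.11,.04))]):
    u=st-hh; w=hd-hh; print(np.linalg.norm(u[:2]),np.linalg.norm(w[:2]),np.degrees(np.arctan2(u[1],u[0])-np.arctan2(w[1],w[0])), toB(hh[:3]+u*135/np.linalg.norm(u[:2])/1000))
print('top rail etc. px check: low rail', [ (proj(S,W((.021,y,.145)))).round(1) for y in(-.1,0,.1)])
E
cp pics/top6.png /dev/null; python3 - <<'E'
import cv2,numpy as np
f=cv2.imread('pics/top6.png').astype(int)
for r in (150,178,205): print(r,[tuple(f[r,c]) for c in range(208,232)])
E
```

```text
[array([0.0045, 0.1048, 0.044 ]), array([-0.0225, -0.0235,  0.091 ]), array([-0.0004, -0.1114,  0.034 ])]
0.2162620022129089 0.131114210968772 10.553702003876765 [ 0.00141593 -0.03017253  0.03775757]
0.22144836647176575 0.1360197116129567 9.97913985635534 [ 0.00109597 -0.02497859  0.03634226]
top rail etc. px check: low rail [array([220. , 144.1]), array([224.3, 176.1]), array([228.7, 208.6])]
150 [(np.int64(90), np.int64(128), np.int64(174)), (np.int64(90), np.int64(129), np.int64(174)), (np.int64(90), np.int64(128), np.int64(175)), (np.int64(91), np.int64(128), np.int64(174)), (np.int64(84), np.int64(119), np.int64(164)), (np.int64(92), np.int64(127), np.int64(167)), (np.int64(128), np.int64(163), np.int64(186)), (np.int64(104), np.int64(135), np.int64(158)), (np.int64(67), np.int64(90), np.int64(120)), (np.int64(54), np.int64(75), np.int64(114)), (np.int64(53), np.int64(72), np.int64(112)), (np.int64(50), np.int64(68), np.int64(102)), (np.int64(38), np.int64(55), np.int64(84)), (np.int64(33), np.int64(47), np.int64(73)), (np.int64(39), np.int64(53), np.int64(81)), (np.int64(69), n
[... 1908 characters left out ...]
), np.int64(165)), (np.int64(84), np.int64(119), np.int64(164)), (np.int64(80), np.int64(113), np.int64(156)), (np.int64(77), np.int64(110), np.int64(152)), (np.int64(80), np.int64(113), np.int64(153)), (np.int64(98), np.int64(131), np.int64(163)), (np.int64(119), np.int64(151), np.int64(176)), (np.int64(80), np.int64(105), np.int64(134)), (np.int64(57), np.int64(77), np.int64(113)), (np.int64(56), np.int64(76), np.int64(115)), (np.int64(49), np.int64(67), np.int64(105)), (np.int64(43), np.int64(59), np.int64(90)), (np.int64(33), np.int64(47), np.int64(75)), (np.int64(40), np.int64(56), np.int64(83)), (np.int64(57), np.int64(76), np.int64(100)), (np.int64(127), np.int64(159), np.int64(182))]
```

```bash
python3 -m creep '[{"hand":0.01,"slide":[0.0012,-0.0044,0.0038],"turn":0},{"hand":0.01,"slide":[0.0012,-0.0044,0.0038],"turn":0},{"hand":0.01,"slide":[0.0012,-0.0044,0.0038],"turn":0},{"hand":0.01,"slide":[0,0,0],"turn":0}]' 25; python3 - <<'E'
from plan import *
s,R=lean(); g=s['tool_pos']-.011*R[:,2]; print(toB(g).round(4),clear(g,R)[0])
for n,c,k in(('side',(200,130,320,220),6),('top',(200,130,320,230),6)):
    S=snapshot(n);save(S,n+'7')
    cv2.imwrite(f'pics/{n}7z.png',cv2.resize(S['frame'][c[1]:c[3],c[0]:c[2],::-1],None,fx=k,fy=k,interpolation=cv2.INTER_CUBIC))
E
```

```text
clock: 17.27
tool_pos: [0.6151, 0.1187, 0.062]
eef_rot: [0.927, 0.133, -0.05, -0.347]
contact_force: [-0.4, -1.0, -0.7]
opening: 0.16
t 17.27 pos [0.6151 0.1187 0.062 ] q [ 0.365  1.181 -0.639  1.487 -0.13   0.805  0.402] F [-0.4 -1.  -0.7] op 0.0141
lean deg 41.01 body dir az -73.6 x az 16.4
[[ 0.959  0.212 -0.185]
 [ 0.282 -0.724  0.63 ]
 [-0.    -0.656 -0.755]]
[-0.0053 -0.0254  0.0703] ('low', 'body', np.float64(11.4))
```

View pics/side7z.png

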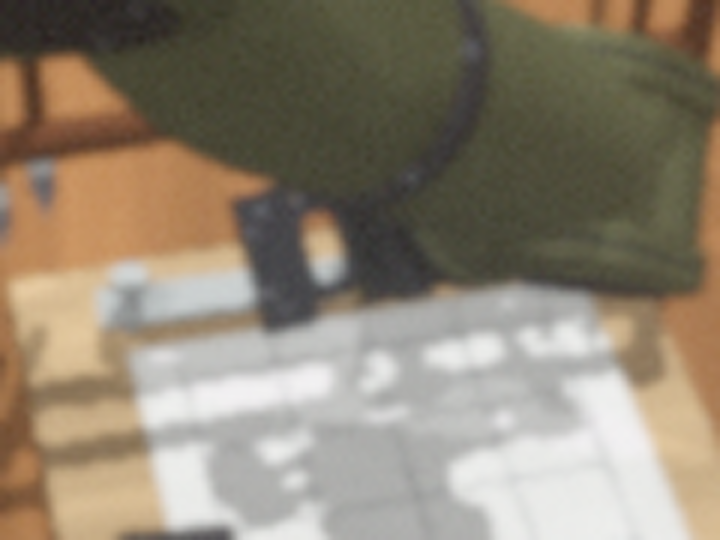

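View pics/top7z.png

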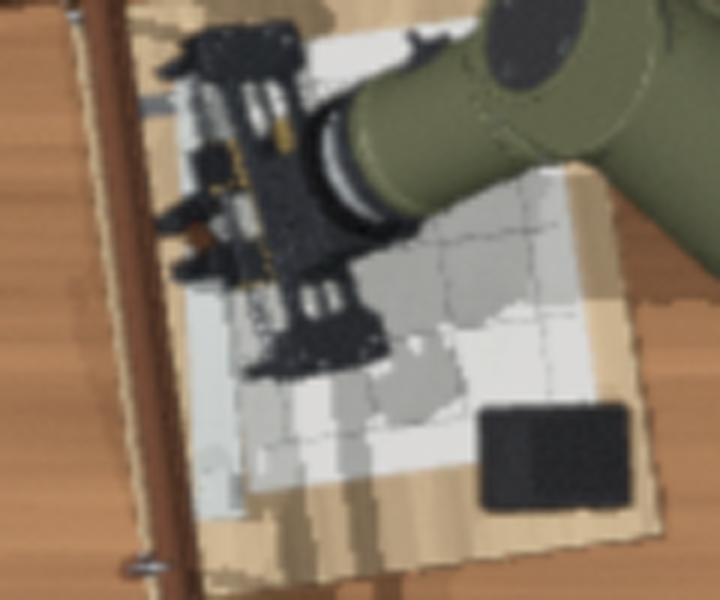

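```bash
python3 -m creep '[{"hand":0.01,"slide":[0.0005,-0.0027,0.0023],"turn":0},{"hand":0.01,"slide":[0.0005,-0.0027,0.0023],"turn":0},{"hand":0.01,"slide":[0,0,0],"turn":0}]' 25; python3 - <<'E'
from plan import *
s,R=lean(); g=s['tool_pos']-.011*R[:,2]; print(toB(g).round(4),clear(g,R)[0])
S=snapshot('top');save(S,'top8')
cv2.imwrite('pics/top8z.png',cv2.resize(S['frame'][130:190,205:255,::-1],None,fx=10,fy=10,interpolation=cv2.INTER_CUBIC))
for z in(.04,.046,.05):
  print(toB(onz(S,(229.2,146.5),z)))
E
```

```text
clock: 17.75
tool_pos: [0.6141, 0.1252, 0.0619]
eef_rot: [0.927, 0.133, -0.05, -0.347]
contact_force: [0.3, -1.6, -1.7]
opening: 0.159
t 17.75 pos [0.6141 0.1252 0.0619] q [ 0.356  1.179 -0.64   1.494 -0.133  0.795  0.397] F [ 0.3 -1.6 -1.7] op 0.014
lean deg 40.99 body dir az -73.6 x az 16.3
[[ 0.96   0.212 -0.185]
 [ 0.281 -0.724  0.629]
 [-0.    -0.656 -0.755]]
[ 0.0013 -0.0253  0.0702] ('low', 'body', np.float64(6.6))
[-0.00214792 -0.10868289  0.04      ]
[-0.00236577 -0.10753968  0.046     ]
[-0.002511   -0.10677754  0.05      ]
```

View pics/top8z.png

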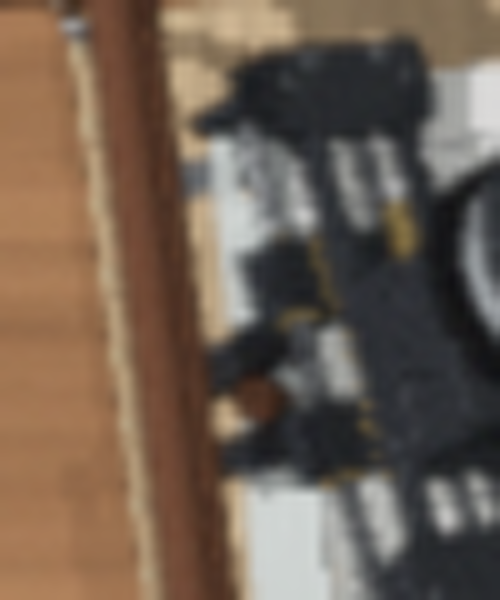

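```bash
python3 -m creep '[{"hand":0.01,"slide":[0.0003,-0.0003,0.0029],"turn":0},{"hand":0.01,"slide":[0,0,0],"turn":0}]' 25; python3 - <<'E'
from plan import *
s,R=lean(); g=s['tool_pos']-.011*R[:,2]; print(toB(g).round(4),clear(g,R)[0])
S=snapshot('top');save(S,'top9')
cv2.imwrite('pics/top9z.png',cv2.resize(S['frame'][130:165,210:245,::-1],None,fx=16,fy=16,interpolation=cv2.INTER_CUBIC))
for z in(.04,.046): print(z,[((proj(S,W((x,-.11,z)))-[210,130]+.5)*16).round(0) for x in(.009,.0126,.016)])
E
```

```text
clock: 18.05
tool_pos: [0.6136, 0.127, 0.0595]
eef_rot: [0.927, 0.133, -0.05, -0.346]
contact_force: [-0.1, -0.7, -1.2]
opening: 0.157
t 18.05 pos [0.6136 0.127  0.0595] q [ 0.354  1.183 -0.639  1.495 -0.133  0.789  0.396] F [-0.1 -0.7 -1.2] op 0.0139
lean deg 40.98 body dir az -73.6 x az 16.3
[[ 0.96   0.211 -0.185]
 [ 0.281 -0.725  0.629]
 [-0.001 -0.656 -0.755]]
[ 0.0032 -0.0251  0.0678] ('low', 'body', np.float64(6.7))
0.04 [array([262., 273.]), array([245., 276.]), array([229., 278.])]
0.046 [array([260., 268.]), array([243., 270.]), array([226., 273.])]
```

View pics/top9z.png

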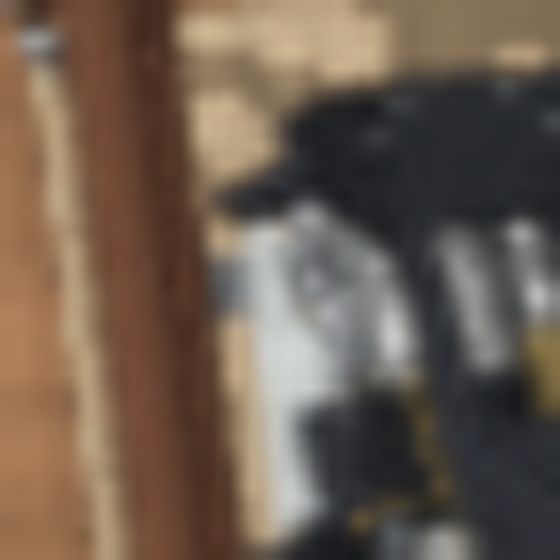

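The bar's left edge puts the slot within about 1–2 mm of the stud, so I'll lower it and watch the force.

```bash
python3 -m creep '[{"hand":0.01,"slide":[0,0.0026,0.003],"turn":0},{"hand":0.01,"slide":[0,0,0],"turn":0}]' 25;  python3 -m creep '[{"hand":0.01,"slide":[0,0.0026,0.003],"turn":0},{"hand":0.01,"slide":[0,0,0],"turn":0}]';python3 -m creep '[{"hand":0.01,"slide":[0,0,0],"turn":0}]'
```

```text
clock: 18.35
tool_pos: [0.6136, 0.1266, 0.0552]
eef_rot: [0.927, 0.133, -0.05, -0.346]
contact_force: [-0.1, -0.8, -2.8]
opening: 0.156
clock: 18.6
tool_pos: [0.6136, 0.1267, 0.0513]
eef_rot: [0.927, 0.133, -0.05, -0.346]
contact_force: [-0.7, -1.3, -2.9]
opening: 0.159
clock: 18.73
tool_pos: [0.6136, 0.1268, 0.0516]
eef_rot: [0.927, 0.133, -0.05, -0.346]
contact_force: [-1.3, -1.4, -1.7]
opening: 0.16
```

```bash
python3 -m creep '[{"hand":0.01,"slide":[0,0.0026,0.003],"turn":0},{"hand":0.01,"slide":[0,0,0],"turn":0}]' 25;  python3 -m creep '[{"hand":0.01,"slide":[0,0.0026,0.003],"turn":0},{"hand":0.01,"slide":[0,0,0],"turn":0}]'; python3 - <<'E'
from plan import *
s,R=lean()
for n,c,k in(('side',(200,130,320,220),6),('top',(210,130,250,220),6)):
    S=snapshot(n);save(S,n+'10')
    cv2.imwrite(f'pics/{n}10z.png',cv2.resize(S['frame'][c[1]:c[3],c[0]:c[2],::-1],None,fx=k,fy=k,interpolation=cv2.INTER_CUBIC))
E
```

```text
clock: 18.98
tool_pos: [0.614, 0.127, 0.0476]
eef_rot: [0.927, 0.133, -0.05, -0.346]
contact_force: [0.1, -0.7, -2.2]
opening: 0.161
clock: 19.23
tool_pos: [0.6141, 0.1268, 0.0436]
eef_rot: [0.927, 0.132, -0.05, -0.346]
contact_force: [0.9, -0.8, -0.5]
opening: 0.157
t 19.23 pos [0.6141 0.1268 0.0436] q [ 0.352  1.207 -0.635  1.49  -0.127  0.774  0.405] F [ 0.9 -0.8 -0.5] op 0.0138
lean deg 40.97 body dir az -73.7 x az 16.3
[[ 0.96   0.211 -0.184]
 [ 0.28  -0.725  0.629]
 [-0.001 -0.656 -0.755]]
```

View pics/side10z.png

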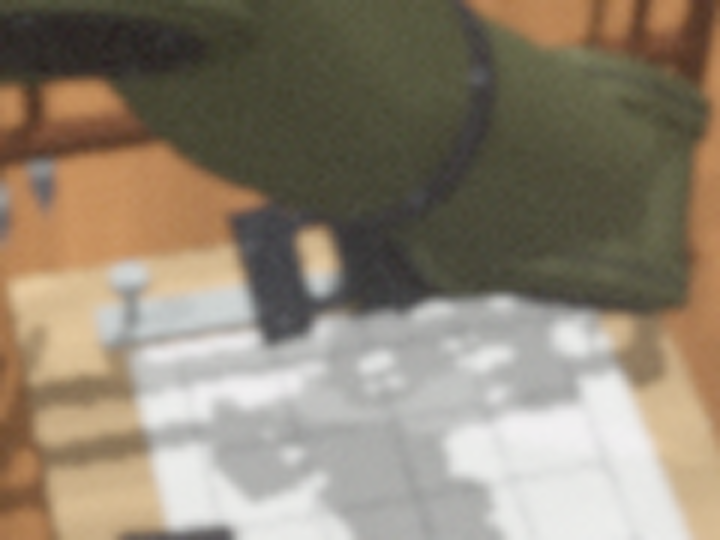

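View pics/top10z.png

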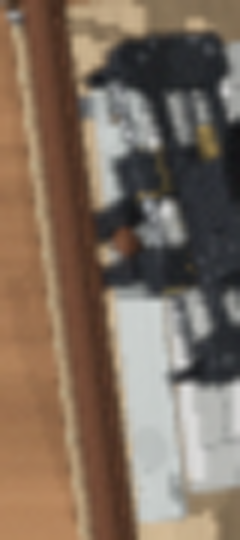

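```bash
python3 -m creep '[{"hand":0.01,"slide":[0,0.0023,0.0026],"turn":0},{"hand":0.01,"slide":[0,0,0],"turn":0}]' 25; python3 -m creep '[{"hand":0.03,"slide":[0,0,0],"turn":0},{"hand":0.04,"slide":[0,0,0],"turn":0},{"hand":0.05,"slide":[0,0,0],"turn":0},{"hand":0.05,"slide":[0,0,0],"turn":0}]'; python3 -c "
from h import *;lean()"
```

```text
clock: 19.58
tool_pos: [0.6141, 0.1269, 0.0403]
eef_rot: [0.927, 0.133, -0.05, -0.346]
contact_force: [1.7, -1.5, 0.6]
opening: 0.156
clock: 20.08
tool_pos: [0.6136, 0.1269, 0.0404]
eef_rot: [0.927, 0.133, -0.05, -0.346]
contact_force: [0.4, -0.6, -1.0]
opening: 0.566
t 20.07 pos [0.6136 0.1269 0.0404] q [ 0.352  1.211 -0.634  1.49  -0.125  0.771  0.407] F [ 0.4 -0.6 -1. ] op 0.0498
lean deg 40.99 body dir az -73.6 x az 16.3
[[ 0.96   0.212 -0.185]
 [ 0.281 -0.725  0.629]
 [-0.001 -0.656 -0.755]]
```

```bash
python3 -m creep '[{"hand":0.05,"slide":[0,0,-0.025],"turn":0},{"hand":0.05,"slide":[0,0,-0.05],"turn":0},{"hand":0.05,"slide":[0,0,-0.06],"turn":0},{"hand":0.05,"slide":[0,0.03,-0.05],"turn":0},{"hand":0.05,"slide":[0,0.05,-0.03],"turn":0}]'; python3 -m creep '[{"hand":0.05,"slide":[0,0.055,-0.02],"turn":0},{"hand":0.05,"slide":[-0.03,0.05,-0.02],"turn":0},{"hand":0.05,"slide":[-0.03,0.05,-0.02],"turn":0},{"hand":0.05,"slide":[0,0,0],"turn":0}]'; python3 - <<'E'
from plan import *
s,R=lean()
for n,c,k in(('side',(200,130,320,220),6),('top',(200,130,300,230),6)):
    S=snapshot(n);save(S,n+'11')
    cv2.imwrite(f'pics/{n}11z.png',cv2.resize(S['frame'][c[1]:c[3],c[0]:c[2],::-1],None,fx=k,fy=k,interpolation=cv2.INTER_CUBIC))
E
```

```text
clock: 20.7
tool_pos: [0.6724, -0.0677, 0.1539]
eef_rot: [0.927, 0.134, -0.047, -0.346]
contact_force: [1.5, -0.3, -1.3]
opening: 0.568
clock: 21.2
tool_pos: [0.6541, -0.2404, 0.0906]
eef_rot: [0.929, 0.128, -0.051, -0.345]
contact_force: [-0.6, 0.0, -0.6]
opening: 0.567
t 21.2 pos [ 0.6541 -0.2404  0.0906] q [ 0.66   1.313 -0.553  0.811 -0.013  1.542  0.648] F [-0.6  0.  -0.6] op 0.0499
lean deg 40.78 body dir az -73.7 x az 15.8
[[ 0.962  0.203 -0.183]
 [ 0.273 -0.73   0.627]
 [-0.006 -0.653 -0.757]]
```

View pics/side11z.png

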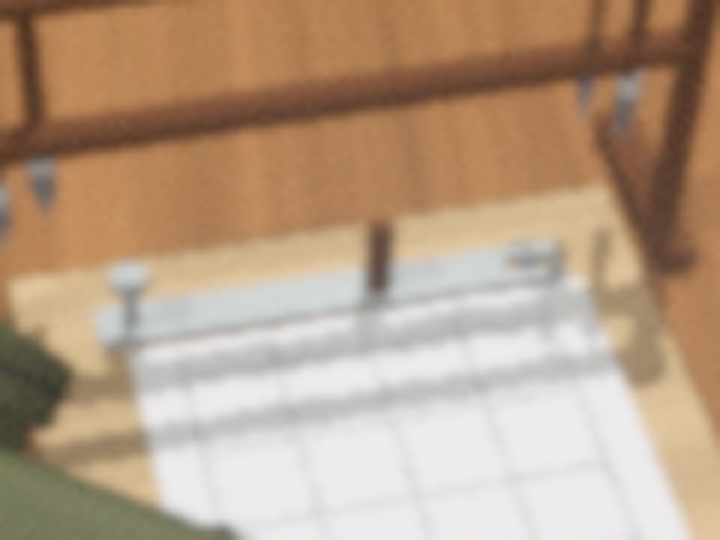

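View pics/top11z.png

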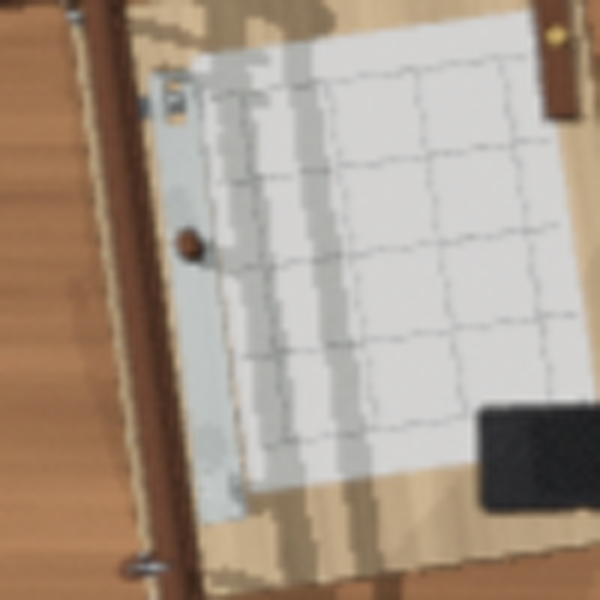

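```bash
python3 - <<'E'
from plan import *
for n in('side','top'):
    S=snapshot(n); v,u=np.mgrid[0:384,0:512]; d=S['depth']; T=np.linalg.inv(S['camera_from_world']); K=S['mtx']
    P=np.stack([(u-K[0,2])/K[0,0]*d,(v-K[1,2])/K[1,1]*d,d],-1)@T[:3,:3].T+T[:3,3]
    c=P[...,:2]-p[:2]; bx=c[...,0]*cb+c[...,1]*sb; by=-c[...,0]*sb+c[...,1]*cb; z=P[...,2]
    f=S['frame'].astype(int); grey=(f.max(-1)-f.min(-1)<25)
    for y in(-.12,-.1,-.08,-.06,0,.04,.08):
        m=(d>0)&(abs(bx)<.008)&(abs(by-y)<.01); m2=(d>0)&(bx<-.03)&(bx>-.06)&(abs(by-y)<.01); 
        print(n,y,m.sum(),'bar z',np.median(z[m]).round(4),'board z',np.median(z[m2]).round(4))
    if n=='side':
        cv2.imwrite('pics/end12.png',cv2.resize(S['frame'][160:195,265:305,::-1],None,fx=16,fy=16,interpolation=cv2.INTER_CUBIC))
    else: cv2.imwrite('pics/endt12.png',cv2.resize(S['frame'][138:168,215:245,::-1],None,fx=16,fy=16,interpolation=cv2.INTER_CUBIC))
E
```

```text
side -0.12 16 bar z 0.0216 board z 0.0173
side -0.1 25 bar z 0.0224 board z 0.0175
side -0.08 23 bar z 0.0215 board z 0.0169
side -0.06 23 bar z 0.0234 board z 0.0175
side 0 23 bar z 0.0228 board z 0.0171
side 0.04 23 bar z 0.0222 board z 0.0174
side 0.08 28 bar z 0.0225 board z 0.0167
top -0.12 25 bar z 0.022 board z 0.0182
top -0.1 28 bar z 0.0228 board z 0.0189
top -0.08 28 bar z 0.0227 board z 0.0191
top -0.06 28 bar z 0.0235 board z 0.0188
top 0 29 bar z 0.024 board z 0.0186
top 0.04 28 bar z 0.0236 board z 0.0193
top 0.08 29 bar z 0.0232 board z 0.0191
```

View pics/end12.png

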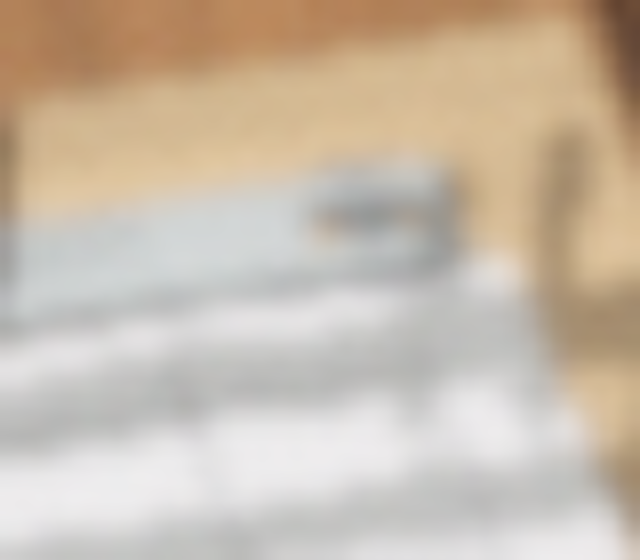

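View pics/endt12.png

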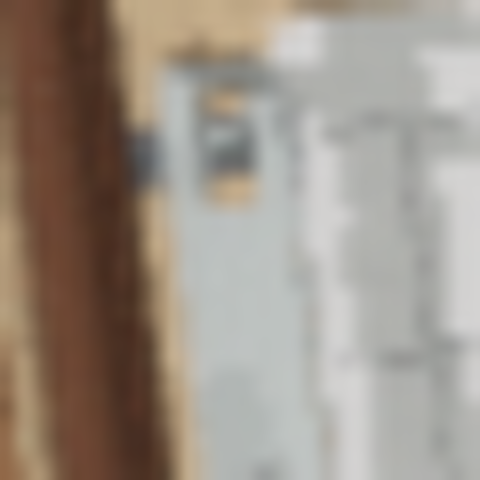

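```bash
python3 - <<'E'
from plan import *
a=cv2.imread('pics/top0.png');b=cv2.imread('pics/top11.png'); cv2.imwrite('pics/cmp.png',np.vstack([a[100:290,60:460],b[100:290,60:460]]))
lean()
finish_job()
E
```

```text
t 21.4 pos [ 0.6573 -0.2311  0.0948] q [ 0.652  1.309 -0.56   0.815 -0.015  1.541  0.647] F [-0.4  0.  -0.5] op 0.0501
lean deg 41.08 body dir az -73.6 x az 16.4
[[ 0.959  0.214 -0.186]
 [ 0.283 -0.723  0.63 ]
 [ 0.    -0.657 -0.754]]
the job is handed in; nothing more can be done
```

View pics/cmp.png

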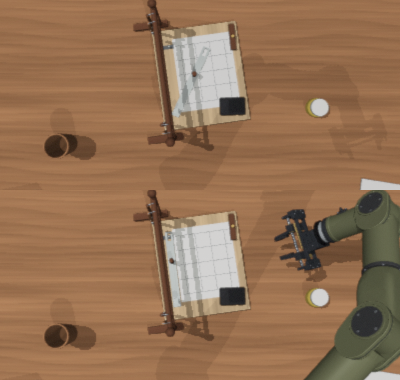

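The bar is closed and flat on the board with the stud in its slot, and the job was handed in at 21.4 s. No verdict was reported.

**How it was done:** Rows only allow a turn about the tool's z, so I got the 41° lean by pushing against the arm's reach limits, where the arm tilts and keeps the tilt. I then took the handle at 20–25 N and lifted the bar about 22 mm (−2.5 N, the bar's weight). I swung it about 33° round the bolt, lowered it without any contact force, let go and backed off.

**Last checks:**
- **Bar:** The top view shows the stud inside the slot. Depth readings put the bar's top 4–6 mm above the board along its whole length, which matches a 5 mm bar lying flat.
- **Robot:** The gripper is clear of everything, and the force reads about 0.5 N, which is noise.
- **Bystanders:** The inkstone, paperweight, pot and jar show no visible shift between the first and last top views.
- **Rack:** My estimate of the gap to the rail never fell below about 6 mm, and I saw no sign of contact.

**What went wrong or disagreed:**
- While building the lean, the wide side of the gripper touched the robot's own base. The force peaked at about 32 N, below the 40 N limit, and I backed off at once.
- The two cameras disagreed by about 5 mm along board x. I lined the slot up with the stud using the top view alone.

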